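Ready the carving bench: gouges away, blank in the vise

ROBOT

A 6-joint arm with a two-finger parallel gripper is mounted at the origin on the work surface. World frame = base frame: x ahead of the robot, y to its left, z up, the work surface at z = 0. Lengths are in m, angles in rad, forces in N, time in s.
With the tool pointing down it reaches from about 0.275 to 0.975 m from the base axis. Payload 8.4 kg.
Tool frame: the origin (TCP) lies midway between the tips of the shut fingers; the grasp point (between the pads) lies 19 mm behind it; z points along the fingers, y is the line along which they close (so a half turn about z gives the same grasp; the last joint's range is limited). The gripper opens to 92 mm and grips with 3 to 60 N. Pads are 20 mm wide; open, the fingers measure 128 mm over their backs; the gripper's body (75 mm by 189 mm) begins 69 mm behind the grasp point.
Start: joints at [1.153, 0.353, 1.633, -0, 1.155, -0.002], TCP at [0.252, 0.572, 0.215] pointing down, gripper open.
Joint ranges: [-2.63, 2.63], [-0.92, 2.1], [0.06, 2.66], [-1.3, 4.44], [0, 2.69], [-3.02, 3.02]. Speed limits (rad/s): [2.22, 2.22, 2.79, 3.14, 3.14, 3.14].

INTERFACE

Orientations are given as [roll, pitch, yaw] about the fixed x, y, z axes, in that order (R = Rz(yaw) Ry(pitch) Rx(roll)).
In Python, from plant import observe, grab_frame, camera_model, job_done gives the robot as it stands.
- The arm moves only by the tool send_rows, never from a script. Its argument "steps" is a list of rows, each a list of 3 entries, a list of its own where there are three numbers: the shift along the tool's x, y, z in mm, then the turn about the tool's z in degrees, then the finger opening in mm, from 0 to 91.9. In form: [[[x, y, z], yaw, hand], ...]. A call has 1 to 5 rows; each row shifts and turns the commanded pose from where the row before left it, along the tool's axes as they then stand; what a row does not reach is not made up. A row lasts 1/12 s, in which the tool goes at most 41.7 mm and 7.16 degrees, less where a joint would pass 70% of its speed; a pose out of reach is approached as far as the arm can. A call with a gripper value outside its range is refused whole. The fingers move at their own pace and stop on an object; "grip_force" is the grip in N (left out, the last holds). Time passes only in rows, so rows that do not move let the fingers close. It gives the time, the measured TCP pose, the force, the opening and the grip force at its end, in the units of the state.
- observe(): the state, without advancing time (a new reading comes with each control period).
- grab_frame(name): name is "side" or "top"; returns the picture (384x512x3 uint8, blue, green, red); there is no depth.
- camera_model(name): a dict with "intrinsics" (3x3 intrinsics, pixels), "R" (3x3) and "t" (3): a world point X has camera coordinates R X + t. Camera axes: x right, y down, z forward; pixel columns grow to the right and rows downward; lengths in m; the calibration is good to about 2 mm. A picture is of the moment at which its call begins. camera_model takes no time and is no camera call.
- job_done(): hands the job in; it is judged then, once.
The state is a dict: "time": time; "qpos": joint angles; "qd": joint speeds; "joint_torque": joint torques, N m; "ee_pos": TCP position; "orientation": TCP orientation; "contact_force": force on the tool from outside, world axes, zero at the start; "wrist_torque": the same for the moment, N m; "finger_gap": finger opening in m; "grasp_force": force on a finger pad.
Only numpy, scipy, OpenCV 4.12 (cv2) and the standard library are available. Lean on these libraries where they do the work, as an engineer would, in place of code of your own. Each camera call takes 0.05 s, during which the arm holds its last target. There are 200 camera calls.

TASK

Get the carving bench ready: lay every loose palm gouge in the open tool drawer and push the drawer fully home, over its catch. Put the square wooden bar lengthwise along the vise's jaws, about centred and resting down on the seat between them, and crank the handle until the bar is clamped tight. Leave the other things on the bench where they are.

Things in the scene. Friction and masses are not known exactly. Their poses are not given: they have to be found in the camera images.
- vise: Bench vise on a dark wood foot (200 x 150 mm). Origin on the bench under the throat; x from the moving to the fixed jaw (away from the handle), y along the jaws, z up. Jaws 100 mm wide, 26 mm deep, tops 126 mm above the bench. The seat between them is two rails, tops at 100 mm, 100 mm over their outsides. Fixed jaw: face at x = +38 mm, block to +75 mm.
- vise_seat (a point): Middle of the seat in the throat, at rail-top height (100 mm above the bench), same axes as the vise.
- moving_jaw (a point): Middle of the top edge of the moving jaw's face (the jaw is 25 mm thick, behind it a nose to 37 mm behind the face); the gap is its distance to the fixed jaw's face (70 to 82 mm at the start).
- vise_jaw: The vise's moving jaw with its nose, screw and crank. Its frame coincides with the vise's when the gap between the faces is 76 mm and travels along the vise's x with the jaw: gap = 76 mm - its x in the vise's frame. Driven only by the crank; it holds where it is left.
- vise_crank (a joint): Crank angle (rad), range -6 to 40; 0 with the arm straight up; grows clockwise seen from the robot (right-handed about the vise's x), which closes the jaw 12 mm a turn. Turns against a steady 3.5 N at the handle, stays where left, and gets steadily stiffer once the jaw presses on something; a hard clamp takes 8 N or more at the handle.
- crank_grip (a point): Middle of the crank's black handle, a round bar 18 mm thick, 55 mm long, along the vise's x, pointing to the robot. In the vise's frame it is at crank_hub + (0, -45 sin a, 45 cos a) mm for crank angle a. The crank's arm is 31 mm beyond it in x. The bar spins freely on its pin, so it can be held fast. Crank and screw travel with the jaw.
- crank_hub (a point): Point on the screw's axis (85 mm above the bench) level with the middle of the handle; nothing solid is there. Moves with the jaw.
- cabinet: Low wooden tool cabinet, 324 wide (y) x 240 deep x 75 mm high, with one drawer that opens towards the robot; the underside of its top is 67 mm above the bench, so what lies in the drawer must be lower. Origin on the bench under the middle of its front; x points into the cabinet (direction in which the drawer closes), z up.
- drawer (a joint): How far the drawer is open (m): 0 fully home, about 0.165 to 0.185 at the start. It slides against about 1 N; in the last 10 mm it rides over a ball catch (about 5 N), which snaps at 6 mm and then pulls it home.
- drawer_front (a point): Middle of the drawer front's outer face, 37 mm above the bench; the front is 296 wide, 54 high (top edge 64 mm above the bench) and 15 mm thick. Two knobs, 22 mm across, 20 mm long, 100 mm left and right of this point. Axes as the cabinet. Inside, the drawer is 185 long (x, reachable only in front of the cabinet), 260 wide (y), floor 16 mm and side tops 58 mm above the bench.
- blank: Square wooden bar to be carved, 54 x 140 x 54 mm, 0.2 kg; origin in the middle of its underside as it lies at the start, y along its length.
- blank_center (a point): Centre of the blank.
- gouge1: Palm gouge, may be absent: 130 mm long, octagonal wooden handle 70 mm long and 22 mm thick, brass ferrule, steel flat blade 12 mm wide, 70 g. Lies along its x (blade to +x), handle from x = -65 to +5 mm; origin under the middle of its length, 11 mm under its axis; the middle of the handle, near its centre of mass, is at (-28, 0, 11) mm.
- gouge2: Palm gouge, may be absent: 130 mm long, octagonal wooden handle 70 mm long and 22 mm thick, brass ferrule, steel narrow blade 7 mm wide, 70 g. Lies along its x (blade to +x), handle from x = -65 to +5 mm; origin under the middle of its length, 11 mm under its axis; the middle of the handle, near its centre of mass, is at (-28, 0, 11) mm.
- gouge3: Palm gouge, may be absent: 130 mm long, octagonal wooden handle 70 mm long and 22 mm thick, brass ferrule, steel broad blade 18 mm wide, 70 g. Lies along its x (blade to +x), handle from x = -65 to +5 mm; origin under the middle of its length, 11 mm under its axis; the middle of the handle, near its centre of mass, is at (-28, 0, 11) mm.
- gouge4: Palm gouge, may be absent: 130 mm long, octagonal wooden handle 70 mm long and 22 mm thick, brass ferrule, steel thick blade 10 mm wide, 70 g. Lies along its x (blade to +x), handle from x = -65 to +5 mm; origin under the middle of its length, 11 mm under its axis; the middle of the handle, near its centre of mass, is at (-28, 0, 11) mm.
- stone: Grey sharpening stone, 75 x 200 x 28 mm; origin under it. Not part of the job.
- offcut: Small wooden offcut, 45 x 70 x 22 mm; origin under it. Not part of the job.
- sanding_block: Cork sanding block, 80 x 50 x 30 mm; origin under it. Not part of the job.
Mind the look-alikes: they are no part of the job. Leave any blue or orange look-alike of the gouge1 alone. What is shaped like the gouge4 but orange is not meant.

How it is judged:
By the outcome, as a careful person would: the job done as asked, in the order asked, and still so for the second after the job is handed in, with the robot touching nothing.
Of gouge1, gouge2, gouge3, gouge4 only 2 to 4 are there at a start; the rules pass over those that are not, and their reading is None.
At some moment in a run one of gouge1, gouge2, gouge3, gouge4 may be knocked a few centimetres aside while the robot is not near it.
Once in a run the grip may slacken for a moment while it holds something.
It also fails if it takes over 210 s, if anything falls off the work surface, if the arm or the gripper's body presses on something with over 40 N, if the wrist force passes 120 N, or if a joint passes its speed limit or range.

## Working session

There is one attempt and no reset: what is moved stays moved. The work goes in short steps, Python scripts to look and compute and a tool call to move; the robot and the scene stay as the last step left them, time stands still between calls to the robot, and variables do not carry over. Pictures are saved under pics/ and viewed, at most 14 in all, crops included, and the job is handed in when it is done.

Besides the shell and the picture viewer there is one more tool, called after ">>>" in YAML: its name, and indented under it one key for each argument. send_rows: Moves the arm, as the interface text tells. Its arguments: {"type":"object","properties":{"steps":{"type":"array","items":{"type":"array"}},"grip_force":{"type":"number"}},"required":["steps"]}

```bash
ls; mkdir -p pics; python3 - <<'E'
from plant import *
import cv2,numpy as np
for n in("top","side"):
    f=grab_frame(n); cv2.imwrite(f"pics/{n}0.png",cv2.resize(f,(800,600),interpolation=cv2.INTER_CUBIC)); np.save(f"pics/{n}0.npy",f)
    c=camera_model(n); print(n,np.round(c["intrinsics"],1).tolist(),np.round(c["R"],3).tolist(),np.round(c["t"],3).tolist(), np.round(-c["R"].T@c["t"],3))
print(observe())
E
```

```text
pics
top [[363.6, 0.0, 256.7], [0.0, 363.6, 194.2], [0.0, 0.0, 1.0]] [[-0.017, -1.0, -0.009], [-0.98, 0.019, -0.196], [0.196, 0.005, -0.981]] [-0.027, 0.528, 0.942] [ 0.333 -0.042  1.027]
side [[483.5, 0.0, 261.3], [0.0, 483.5, 190.9], [0.0, 0.0, 1.0]] [[0.931, -0.364, 0.001], [-0.278, -0.713, -0.643], [0.235, 0.599, -0.765]] [-0.488, 0.2, 1.269] [ 0.212 -0.795  1.1  ]
{'time': 0.1, 'qpos': array([ 1.15259613e+00,  3.53600650e-01,  1.63406537e+00, -2.37087576e-05,
        1.15520313e+00, -2.40637672e-03]), 'qd': array([-2.21187175e-03, -2.31707741e-03, -8.65260377e-04, -8.94179553e-05,
        1.01374073e-03, -2.79468291e-04]), 'joint_torque': array([-8.47161846e-04, -5.94913208e+01, -3.34928083e+01,  6.98974309e-02,
        1.83507468e-02, -5.26911856e-05]), 'ee_pos': array([0.25227382, 0.57132733, 0.21392278]), 'orientation': array([-3.14031612e+00,  1.86065894e-05,  2.72580843e+00]), 'contact_force': array([ 0.22702338, -0.52999168,  0.5694014 ]), 'wrist_torque': array([-0.02005369,  0.03871682,  0.00380935]), 'grasp_force': 0.0, 'finger_gap': 0.0913781084701379}
```

View pics/top0.png

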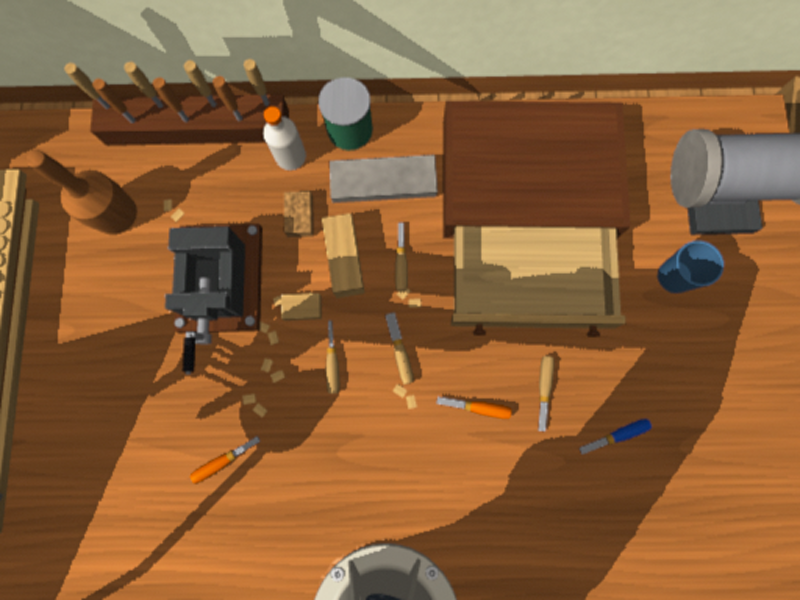

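View pics/side0.png

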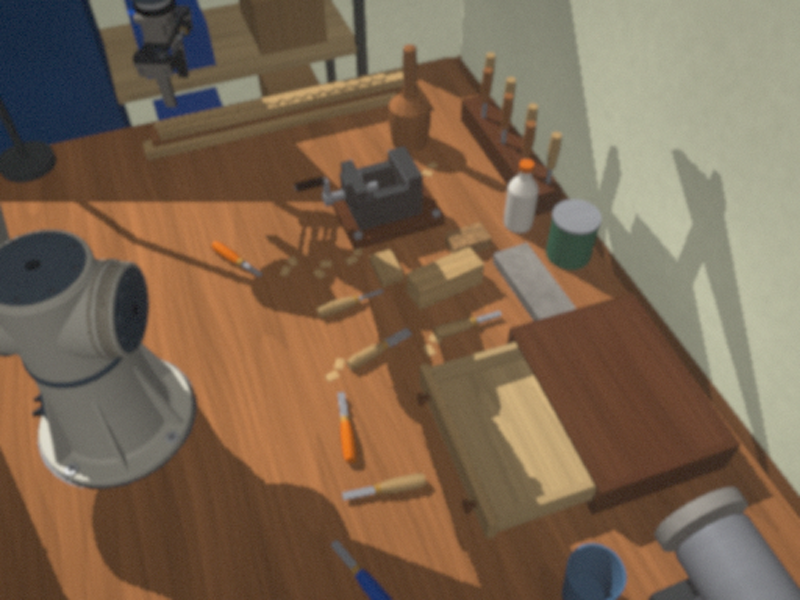

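Top view (800x600 scale): four wooden-handled gouges, with handles at (332,370), (402,368), (402,275) and (546,375). The orange and blue ones are look-alikes. The blank is at (342,255), the vise at (205,275) with its black handle at (189,355), and the open drawer at (537,275).

```bash
cat > h.py <<'E'
import numpy as np, cv2
from plant import observe, grab_frame, camera_model
def ray(n,u,v,z):
    "pixel -> world point at height z"
    c=camera_model(n); d=c["R"].T@np.linalg.solve(c["intrinsics"],[u,v,1.]); o=-c["R"].T@c["t"]
    return o+d*(z-o[2])/d[2]
def proj(n,X):
    c=camera_model(n); p=c["intrinsics"]@(c["R"]@np.asarray(X,float)+c["t"]); return p[:2]/p[2]
def crop(f,u0,v0,u1,v1,name,k=4):
    cv2.imwrite(f"pics/{name}.png",cv2.resize(f[v0:v1,u0:u1],None,fx=k,fy=k,interpolation=cv2.INTER_CUBIC))
def state():
    o=observe(); return o["time"],np.round(o["ee_pos"]*1000,1),np.degrees(o["orientation"]).round(1),o["contact_force"].round(1),round(o["finger_gap"]*1e3,1),round(o["grasp_force"],1)
def handles(f,lo=(14,75,105),hi=(28,190,255),z=.011,amin=40,amax=1500):
    "pale-wood blobs: centre, long-axis angle (deg, world), size"
    m=cv2.inRange(cv2.cvtColor(f,cv2.COLOR_BGR2HSV),lo,hi); out=[]
    for c in cv2.findContours(m,cv2.RETR_EXTERNAL,cv2.CHAIN_APPROX_NONE)[0]:
        a=cv2.contourArea(c)
        if amin<a<amax:
            b=cv2.boxPoints(cv2.minAreaRect(c)); w=np.array([ray("top",*p,z) for p in b])[:,:2]
            e=w[1]-w[0],w[2]-w[1]; l=max(e,key=np.linalg.norm)
            out.append((b.mean(0).round(1),(w.mean(0)*1e3).round(1),round(np.degrees(np.arctan2(l[1],l[0]))%180,1),[round(np.linalg.norm(x)*1e3) for x in e],a))
    return m,out
E
python3 - <<'E'
from h import *
f=np.load("pics/top0.npy"); hsv=cv2.cvtColor(f,cv2.COLOR_BGR2HSV)
for p in[(212,240),(213,236),(257,234),(257,175),(350,242),(350,235),(280,250),(235,260),(215,160),(190,195)]: print(p,hsv[p[1],p[0]],ray("top",*p,.011).round(3))
m,o=handles(f)
for x in o: print(*x)
a=crop(f,95,130,295,265,"a")
E
```

```text
(212, 240) [ 18 138 202] [0.408 0.09  0.011]
(213, 236) [ 18 138 165] [0.419 0.087 0.011]
(257, 234) [ 19 135 227] [ 0.423 -0.036  0.011]
(257, 175) [ 18 137 112] [ 0.592 -0.039  0.011]
(350, 242) [ 18 136 201] [ 0.396 -0.293  0.011]
(350, 235) [ 18 136 204] [ 0.415 -0.294  0.011]
(280, 250) [ 14 184 172] [ 0.378 -0.098  0.011]
(235, 260) [ 13 177 184] [0.353 0.026 0.011]
(215, 160) [ 18 137 210] [0.64  0.083 0.011]
(190, 195) [ 18 137 143] [0.537 0.154 0.011]
[113.7 308.6] [230.2 353.4] 90.3 [277, 111] 884.5
[468.3 275. ] [ 301.5 -607.2] 93.0 [107, 53] 248.0
[468.2 260.7] [ 339.4 -611.8] 101.1 [70, 33] 76.0
[160.9 257.7] [362.4 230.9] 67.3 [31, 59] 93.0
[119.2 266. ] [342.8 345.1] 94.9 [199, 142] 1418.5
[177.2 240.4] [409.1 186.9] 115.9 [25, 18] 43.0
[170.4 233.3] [429.2 206.5] 163.0 [25, 19] 47.5
[109.3 230.1] [441.4 378.2] 158.2 [71, 30] 130.5
[152.1 216.8] [476.7 259.4] 92.0 [68, 25] 109.0
[171.9 212.1] [489.2 204. ] 37.2 [22, 50] 77.0
[283.3 192.8] [ 538.5 -112.6] 83.6 [26, 41] 53.0
[263.  190.8] [545.5 -54.8] 76.5 [31, 76] 123.0
[189.5 192. ] [546.3 155.2] 88.9 [84, 64] 409.5
[256.  172.5] [600.  -35.8] 179.0 [12, 68] 86.0
[  7.9 214.3] [503.3 669.6] 0.2 [501, 14] 523.5
[ 54.1 129.5] [743.5 561.7] 72.5 [40, 87] 111.0
[  4.6 145.1] [703.7 702.6] 168.6 [365, 103] 704.5
[88.  98.7] [841.2 469.3] 71.8 [149, 354] 1270.0
[266.5  79.2] [892.6 -72.7] 89.9 [288, 133] 850.0
[49.7 52.5] [997.7 598.7] 30.3 [25, 100] 74.0
[85.4 47.8] [1011.1  488.4] 27.4 [25, 66] 67.5
[121.7  46.3] [1013.7  375.2] 10.8 [25, 59] 72.0
[159.5  45.5] [1013.6  257.4] 1.9 [22, 59] 75.0
```

View pics/a.png

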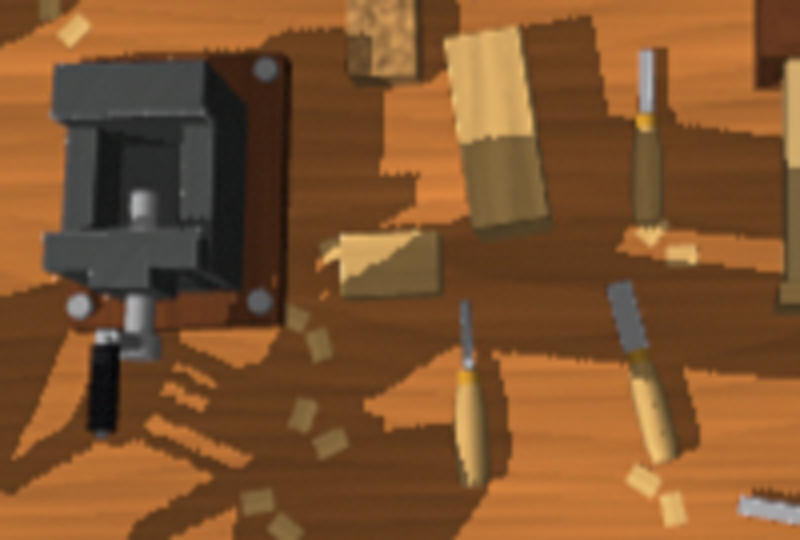

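The crop shows the vise with its fixed jaw at the top, and the black handle to the left of the screw (about 45° of arm). It also shows the narrow, the broad and a third gouge, with blades pointing away from the robot. I tighten the mask next.

```bash
sed -i 's/lo=(14,75,105),hi=(28,190,255)/lo=(16,85,45),hi=(25,165,255)/' h.py; python3 - <<'E'
from h import *
f=np.load("pics/top0.npy")
m,o=handles(f)
for x in o:
    if 140<x[0][0]<420 and x[0][1]>125: print(*x)
print("gouges")
for p,q in [((212,223.7),(215,251)),((255,217.5),(262,245)),((257,161),(257,185.5))]: print(ray("top",*p,.011).round(3),ray("top",*q,.011).round(3))
P=lambda cx,cy:(95+cx/4,130+cy/4)
print("blank top",[ray("top",*P(*p),.054).round(3)[:2].tolist() for p in[(445,38),(520,28),(549,218),(474,232)]])
print("drawer front top edge z64",[ray("top",*np.array(p)*.64,.064).round(3)[:2].tolist() for p in[(453,323),(624,323),(453,318),(624,318)]])
print("drawer back/cab edge z75",[ray("top",*np.array(p)*.64,.075).round(3)[:2].tolist() for p in[(444,227),(629,235),(444,102)]])
print("side tops z58",[ray("top",*np.array(p)*.64,.058).round(3)[:2].tolist() for p in[(455,315),(463,315),(465,228),(457,228),(611,315),(620,315)]])
print("knobs z37",[ray("top",*np.array(p)*.64,.037).round(3)[:2].tolist() for p in[(479,330),(593,331)]])
print("vise jaw tops z126",[ray("top",*P(*p),.126).round(3)[:2].tolist() for p in[(54,120),(205,115),(45,233),(204,230),(55,65),(205,60)]])
print("handle end",[ray("top",*P(*p),.117).round(3)[:2].tolist() for p in[(105,335),(103,436),(106,385)]])
E
```

```text
[349.3 240.5] [ 400.5 -291. ] 171.5 [71, 23] 179.0
[212.2 238.4] [413.   89.3] 4.3 [24, 70] 167.5
[257.9 232.5] [427.1 -38. ] 14.8 [23, 70] 167.5
[171.9 212.2] [488.7 204.1] 35.4 [20, 49] 55.0
[190.1 195.8] [535.  153.2] 92.6 [85, 49] 411.0
[256.5 175.6] [591.1 -36.9] 5.0 [25, 86] 180.0
[219.1 163.1] [631.3  70.9] 8.1 [60, 159] 970.0
[190.5 136. ] [715.  155.4] 1.3 [87, 51] 425.5
gouges
[0.454 0.09  0.011] [0.378 0.081 0.011]
[ 0.469 -0.031  0.011] [ 0.392 -0.049  0.011]
[ 0.634 -0.039  0.011] [ 0.561 -0.038  0.011]
blank top [[0.687, 0.102], [0.694, 0.05], [0.556, 0.03], [0.547, 0.081]]
drawer front top edge z64 [[0.489, -0.125], [0.484, -0.418], [0.498, -0.126], [0.493, -0.418]]
drawer back/cab edge z75 [[0.658, -0.115], [0.637, -0.437], [0.899, -0.122]]
side tops z58 [[0.504, -0.13], [0.504, -0.144], [0.662, -0.153], [0.662, -0.139], [0.499, -0.399], [0.499, -0.414]]
knobs z37 [[0.481, -0.173], [0.475, -0.373]]
vise jaw tops z126 [[0.61, 0.344], [0.612, 0.246], [0.536, 0.345], [0.536, 0.244], [0.648, 0.346], [0.649, 0.248]]
handle end [[0.471, 0.307], [0.407, 0.304], [0.439, 0.304]]
```

>>> send_rows:
  steps:
    - [[0,0,0],-6,60]
    - [[0,0,0],-6,60]
    - [[0,0,0],-6,60]
    - [[0,0,0],-6,60]
    - [[0,0,0],0,60]
  grip_force: 20

```text
time: 0.52
ee_pos: [0.2523, 0.5715, 0.2142]
orientation: [-3.141, -0.0, -3.134]
contact_force: [-0.3, -0.8, 0.0]
finger_gap: 0.0614
grasp_force: 0.0
```

>>> send_rows:
  steps:
    - [[-12,-37,0],0,60]
    - [[-12,-37,0],0,60]
    - [[-12,-37,0],0,60]
    - [[-12,-37,0],0,60]
    - [[-12,-37,0],0,60]

```text
time: 0.93
ee_pos: [0.313, 0.3851, 0.2143]
orientation: [-3.141, -0.0, 3.141]
contact_force: [0.3, 0.3, 0.2]
finger_gap: 0.0601
grasp_force: 0.0
```

>>> send_rows:
  steps:
    - [[-12,-37,0],0,60]
    - [[-12,-37,0],0,60]
    - [[-12,-37,0],0,60]
    - [[-12,-37,10],0,60]
    - [[-12,-37,20],0,60]

```text
time: 1.35
ee_pos: [0.3745, 0.2027, 0.1869]
orientation: [3.14, 0.004, 3.141]
contact_force: [1.0, 0.2, -0.0]
finger_gap: 0.0604
grasp_force: 0.0
```

>>> send_rows:
  steps:
    - [[-12,-37,10],0,60]
    - [[-12,-37,20],0,60]
    - [[-12,-37,20],0,60]
    - [[0,0,20],0,60]
    - [[0,0,0],0,60]

```text
time: 1.77
ee_pos: [0.4064, 0.0942, 0.1148]
orientation: [-3.14, -0.005, 3.137]
contact_force: [-0.2, 0.1, 0.2]
finger_gap: 0.0603
grasp_force: 0.0
```

>>> send_rows:
  steps:
    - [[-7,-5,20],-5,60]
    - [[0,0,30],0,60]
    - [[0,0,30],0,60]
    - [[0,0,22],0,60]
    - [[0,0,9],0,60]

```text
time: 2.18
ee_pos: [0.4138, 0.0922, 0.0048]
orientation: [-3.141, -0.003, -3.052]
contact_force: [-0.3, 0.2, 0.6]
finger_gap: 0.0599
grasp_force: 0.0
```

>>> send_rows:
  steps:
    - [[0,0,0],0,8]
    - [[0,0,0],0,8]
    - [[0,0,0],0,8]
    - [[0,0,0],0,8]
    - [[0,0,0],0,8]
  grip_force: 25

```text
time: 2.6
ee_pos: [0.4161, 0.0918, 0.0076]
orientation: [3.141, 0.002, -3.051]
contact_force: [0.1, -1.1, 0.8]
finger_gap: 0.0286
grasp_force: 0.0
```

>>> send_rows:
  steps:
    - [[0,0,0],0,8]
    - [[0,0,-20],0,8]
    - [[0,0,-30],0,8]
    - [[0,0,-35],5,8]
    - [[0,0,-35],0,8]

```text
time: 3.02
ee_pos: [0.4144, 0.0913, 0.1278]
orientation: [-3.141, -0.001, 3.139]
contact_force: [2.0, 0.2, -0.5]
finger_gap: 0.0218
grasp_force: 25.0
```

>>> send_rows:
  steps:
    - [[-16,-35,0],0,8]
    - [[-16,-35,0],0,8]
    - [[-16,-35,0],0,8]
    - [[-16,-35,0],0,8]
    - [[-16,-35,0],0,8]

```text
time: 3.43
ee_pos: [0.4962, -0.0851, 0.1271]
orientation: [-3.142, 0.001, -3.139]
contact_force: [1.0, 0.5, -0.6]
finger_gap: 0.0215
grasp_force: 25.0
```

>>> send_rows:
  steps:
    - [[-16,-35,0],0,8]
    - [[-16,-35,0],0,8]
    - [[-19,-36,0],0,8]
    - [[0,0,20],0,8]
    - [[0,0,0],0,8]

```text
time: 3.85
ee_pos: [0.5462, -0.1906, 0.1043]
orientation: [3.141, -0.002, -3.142]
contact_force: [-1.3, 1.3, -0.3]
finger_gap: 0.0217
grasp_force: 25.0
```

>>> send_rows:
  steps:
    - [[-5,-1,20],0,8]
    - [[0,0,25],0,8]
    - [[0,0,20],0,8]
    - [[0,0,12],0,8]
    - [[0,0,3],0,8]

```text
time: 4.27
ee_pos: [0.5503, -0.1888, 0.0249]
orientation: [3.14, -0.004, -3.138]
contact_force: [-0.7, 0.2, -0.2]
finger_gap: 0.0217
grasp_force: 25.0
```

>>> send_rows:
  steps:
    - [[0,0,0],0,8]
    - [[0,0,0],0,34]
    - [[0,0,0],0,34]
    - [[0,0,0],0,34]
    - [[0,0,-10],0,34]

```text
time: 4.68
ee_pos: [0.5514, -0.1898, 0.0362]
orientation: [3.141, -0.001, -3.138]
contact_force: [-1.5, 0.0, 0.3]
finger_gap: 0.0341
grasp_force: 0.0
```

>>> send_rows:
  steps:
    - [[0,0,-30],0,34]
    - [[0,0,-30],0,34]
    - [[0,0,-30],0,60]
    - [[0,0,-20],0,60]
    - [[0,0,0],0,60]

```text
time: 5.1
ee_pos: [0.5549, -0.1911, 0.1524]
orientation: [-3.139, 0.008, -3.139]
contact_force: [0.8, 0.2, 1.1]
finger_gap: 0.0519
grasp_force: 0.0
```

```bash
python3 - <<'E'
from h import *
f=grab_frame("top"); cv2.imwrite("pics/t1.png",f)
for x in handles(f)[1]:
    if 140<x[0][0]<420 and x[0][1]>125: print(*x)
print(state()); crop(f,200,100,430,270,"t1c",3)
E
```

```text
[163.  258.2] [360.9 224.9] 51.8 [23, 49] 67.5
[257.8 232.5] [427.1 -37.7] 14.1 [23, 70] 166.0
[190.3 195.8] [535.1 152.8] 92.1 [86, 49] 414.0
[256.6 176.4] [588.6 -37.3] 4.7 [25, 86] 182.5
[296.9 147. ] [ 674.2 -156.5] 81.3 [17, 35] 42.5
[219.1 163. ] [631.5  71. ] 8.1 [59, 157] 967.0
[190.5 136.5] [713.5 155.4] 0.8 [51, 84] 411.0
(5.15, array([ 553.9, -190.7,  150. ]), array([-179.9,    0.3, -179.8]), array([0.2, 0.3, 1.4]), 55.8, 0.0)
```

View pics/t1c.png

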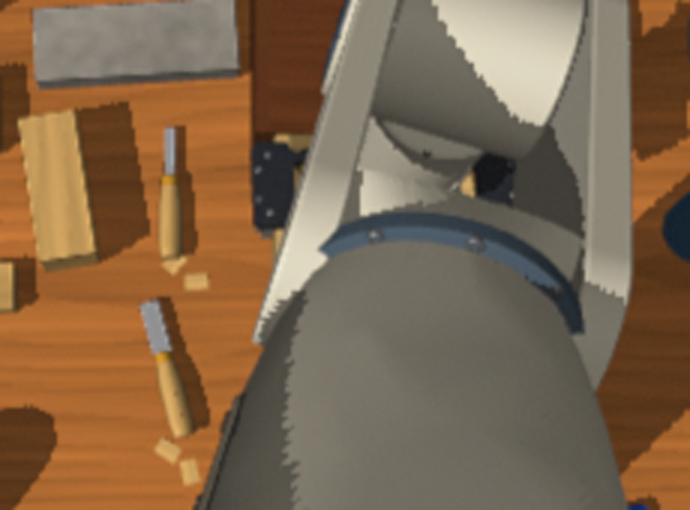

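The arm hides the drawer in this view. The broad gouge, at (427,-38) mm, is unmoved, so I pick it next.

>>> send_rows:
  steps:
    - [[25,31,0],0,60]
    - [[25,31,0],0,60]
    - [[25,31,0],0,60]
    - [[25,31,0],0,60]
    - [[25,31,0],0,60]

```text
time: 5.57
ee_pos: [0.4244, -0.0344, 0.1457]
orientation: [3.141, -0.001, -3.139]
contact_force: [-0.8, 1.4, -0.2]
finger_gap: 0.0601
grasp_force: 0.0
```

>>> send_rows:
  steps:
    - [[2,-2,10],-7,60]
    - [[0,0,20],-7,60]
    - [[0,0,20],0,60]
    - [[0,0,10],0,60]
    - [[0,0,0],0,60]

```text
time: 5.98
ee_pos: [0.4223, -0.0372, 0.0842]
orientation: [3.14, -0.004, -2.894]
contact_force: [0.1, -1.1, -0.3]
finger_gap: 0.06
grasp_force: 0.0
```

>>> send_rows:
  steps:
    - [[-4,0,25],0,60]
    - [[0,0,25],0,60]
    - [[0,0,20],0,60]
    - [[0,0,9],0,60]
    - [[0,0,0],0,10]

```text
time: 6.4
ee_pos: [0.4271, -0.0364, 0.0062]
orientation: [3.14, -0.003, -2.894]
contact_force: [-0.5, -0.4, 0.4]
finger_gap: 0.0553
grasp_force: 0.0
```

>>> send_rows:
  steps:
    - [[0,0,0],0,10]
    - [[0,0,0],0,10]
    - [[0,0,0],0,10]
    - [[0,0,0],0,10]
    - [[0,0,0],0,10]

```text
time: 6.82
ee_pos: [0.4291, -0.0365, 0.0082]
orientation: [-3.141, 0.001, -2.894]
contact_force: [-0.1, 0.1, 0.5]
finger_gap: 0.0218
grasp_force: 0.0
```

>>> send_rows:
  steps:
    - [[0,0,0],0,10]
    - [[0,0,-20],0,10]
    - [[0,0,-30],0,10]
    - [[0,0,-35],7,10]
    - [[0,0,-35],7,10]

```text
time: 7.23
ee_pos: [0.4276, -0.0364, 0.1286]
orientation: [3.141, -0.001, 3.139]
contact_force: [1.5, 0.2, -0.7]
finger_gap: 0.0221
grasp_force: 25.0
```

>>> send_rows:
  steps:
    - [[-20,-35,0],0,10]
    - [[-20,-35,0],0,10]
    - [[-20,-35,0],0,10]
    - [[-20,-35,0],0,10]
    - [[-20,-35,0],0,10]

```text
time: 7.65
ee_pos: [0.5296, -0.213, 0.1278]
orientation: [-3.141, 0.0, -3.138]
contact_force: [0.1, -0.3, -1.2]
finger_gap: 0.0217
grasp_force: 25.0
```

>>> send_rows:
  steps:
    - [[-24,-35,0],0,10]
    - [[0,0,20],0,10]
    - [[0,0,0],0,10]
    - [[0,0,0],0,10]

```text
time: 7.98
ee_pos: [0.5511, -0.2449, 0.1063]
orientation: [3.14, -0.003, -3.139]
contact_force: [-0.5, 0.2, -0.2]
finger_gap: 0.0219
grasp_force: 25.0
```

>>> send_rows:
  steps:
    - [[0,-1,25],0,10]
    - [[0,0,25],0,10]
    - [[0,0,20],0,10]
    - [[0,0,8],0,10]
    - [[0,0,3],0,10]

```text
time: 8.4
ee_pos: [0.5516, -0.2452, 0.0258]
orientation: [3.141, -0.002, -3.138]
contact_force: [0.1, 0.7, 0.9]
finger_gap: 0.0217
grasp_force: 25.0
```

>>> send_rows:
  steps:
    - [[0,0,0],0,10]
    - [[0,0,0],0,34]
    - [[0,0,0],0,34]
    - [[0,0,0],0,34]
    - [[0,0,-10],0,34]

```text
time: 8.82
ee_pos: [0.5521, -0.2462, 0.0362]
orientation: [3.141, -0.001, -3.139]
contact_force: [-1.1, 0.7, 0.1]
finger_gap: 0.0341
grasp_force: 0.0
```

>>> send_rows:
  steps:
    - [[0,0,-30],0,34]
    - [[0,0,-30],0,34]
    - [[0,0,-30],0,60]
    - [[0,40,0],0,60]
    - [[0,40,0],0,60]

```text
time: 9.23
ee_pos: [0.5543, -0.1677, 0.13]
orientation: [-3.14, 0.006, 3.141]
contact_force: [0.5, -0.2, -0.5]
finger_gap: 0.0516
grasp_force: 0.0
```

>>> send_rows:
  steps:
    - [[0,40,0],0,60]
    - [[0,40,0],0,60]
    - [[-20,35,0],0,60]
    - [[-20,10,0],0,60]
    - [[0,0,0],0,60]

```text
time: 9.65
ee_pos: [0.5957, -0.0384, 0.1283]
orientation: [3.141, 0.005, -3.135]
contact_force: [-0.4, 0.4, 0.8]
finger_gap: 0.0602
grasp_force: 0.0
```

```bash
python3 - <<'E'
from h import *
f=grab_frame("top"); cv2.imwrite("pics/t2.png",f)
for x in handles(f)[1]:
    if 140<x[0][0]<420 and x[0][1]>125: print(*x)
print(state()); crop(f,200,100,430,270,"t2c",3)
E
```

```text
[349.3 240.5] [ 400.3 -291.3] 170.6 [71, 23] 170.5
[183.5 196. ] [534.9 172.1] 88.9 [49, 47] 148.5
[190.5 136. ] [715.  155.4] 1.3 [87, 51] 369.5
(9.7, array([593.9, -39.9, 127.7]), array([-1.800e+02,  1.000e-01, -1.797e+02]), array([ 0.1, -0.6,  0.4]), 59.8, 0.0)
```

View pics/t2c.png

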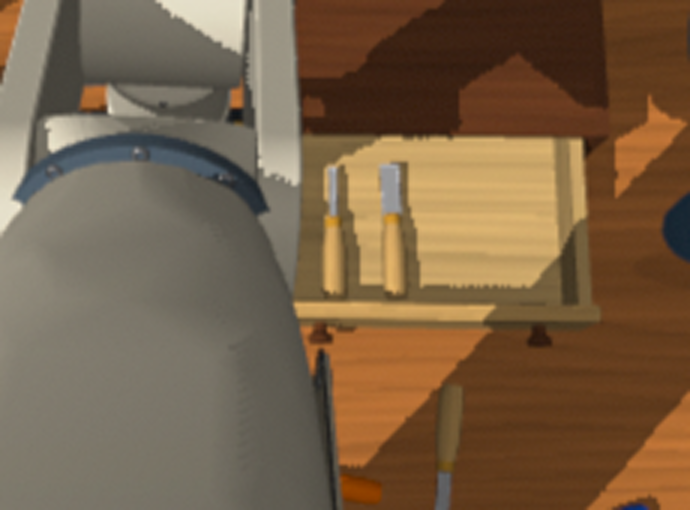

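Two gouges lie neatly in the drawer, at crop positions (335,230) and (393,230). I am above the third.

>>> send_rows:
  steps:
    - [[-2,2,35],0,60]
    - [[0,0,35],0,60]
    - [[0,0,30],0,60]
    - [[0,0,15],0,60]
    - [[0,0,7],0,60]

```text
time: 10.12
ee_pos: [0.5916, -0.0402, 0.0023]
orientation: [3.141, -0.004, -3.139]
contact_force: [-0.9, -1.1, 0.1]
finger_gap: 0.0603
grasp_force: 0.0
```

>>> send_rows:
  steps:
    - [[0,0,0],0,10]
    - [[0,0,0],0,10]
    - [[0,0,0],0,10]
    - [[0,0,0],0,10]
    - [[0,0,0],0,10]

```text
time: 10.53
ee_pos: [0.5949, -0.0395, 0.0057]
orientation: [-3.141, 0.002, -3.139]
contact_force: [-1.1, 0.5, -0.8]
finger_gap: 0.0287
grasp_force: 0.0
```

>>> send_rows:
  steps:
    - [[0,0,0],0,10]
    - [[0,0,0],0,10]
    - [[0,0,-30],0,10]
    - [[0,0,-35],0,10]
    - [[0,0,-40],0,10]

```text
time: 10.95
ee_pos: [0.5926, -0.0392, 0.1092]
orientation: [3.141, -0.004, -3.138]
contact_force: [0.7, 0.1, -0.4]
finger_gap: 0.0216
grasp_force: 25.0
```

>>> send_rows:
  steps:
    - [[6,-37,-4],0,10]
    - [[6,-37,-4],0,10]
    - [[6,-37,0],0,10]
    - [[6,-37,0],0,10]
    - [[6,-37,0],0,10]

```text
time: 11.37
ee_pos: [0.5641, -0.226, 0.1179]
orientation: [-3.141, 0.0, -3.138]
contact_force: [-0.1, 0.1, -1.7]
finger_gap: 0.0219
grasp_force: 25.0
```

>>> send_rows:
  steps:
    - [[6,-38,0],0,10]
    - [[7,-40,0],0,10]
    - [[0,0,10],0,10]
    - [[0,0,0],0,10]

```text
time: 11.7
ee_pos: [0.5505, -0.3039, 0.1061]
orientation: [3.141, -0.001, 3.141]
contact_force: [-0.4, 0.7, -1.1]
finger_gap: 0.0218
grasp_force: 25.0
```

>>> send_rows:
  steps:
    - [[0,1,25],0,10]
    - [[0,0,25],0,10]
    - [[0,0,20],0,10]
    - [[0,0,8],0,10]
    - [[0,0,3],0,10]

```text
time: 12.12
ee_pos: [0.551, -0.2995, 0.0249]
orientation: [3.14, -0.003, -3.137]
contact_force: [-0.7, -0.1, -0.4]
finger_gap: 0.0219
grasp_force: 25.0
```

>>> send_rows:
  steps:
    - [[0,0,0],0,10]
    - [[0,0,0],0,34]
    - [[0,0,0],0,34]
    - [[0,0,0],0,34]
    - [[0,0,-10],0,34]

```text
time: 12.53
ee_pos: [0.5513, -0.3011, 0.0361]
orientation: [3.141, -0.001, -3.139]
contact_force: [0.2, -0.4, 0.1]
finger_gap: 0.0338
grasp_force: 0.0
```

>>> send_rows:
  steps:
    - [[0,0,-30],0,34]
    - [[0,0,-30],0,34]
    - [[0,0,-30],0,60]
    - [[38,3,0],0,60]
    - [[38,3,0],0,60]

```text
time: 12.95
ee_pos: [0.4779, -0.2969, 0.1299]
orientation: [-3.138, 0.006, -3.137]
contact_force: [-1.1, -0.9, -0.7]
finger_gap: 0.0525
grasp_force: 0.0
```

>>> send_rows:
  steps:
    - [[38,3,0],0,60]
    - [[36,3,0],0,60]
    - [[0,0,10],5,60]
    - [[0,0,10],4,60]
    - [[0,0,0],0,60]

```text
time: 13.37
ee_pos: [0.4009, -0.2898, 0.1065]
orientation: [3.141, -0.0, 2.983]
contact_force: [0.9, 0.1, -0.2]
finger_gap: 0.0602
grasp_force: 0.0
```

```bash
python3 - <<'E'
from h import *
f=grab_frame("side"); cv2.imwrite("pics/s2.png",f); f0=np.load("pics/side0.npy")
u,v=proj("side",[.4,-.291,.011]).astype(int); print(u,v)
for g in(f0,f):
    m=cv2.inRange(cv2.cvtColor(g,cv2.COLOR_BGR2HSV),(16,85,45),(25,165,255))[v-30:v+30,u-45:u+45]
    y,x=np.nonzero(m); print(len(x),x.mean()+u-45,y.mean()+v-30)
E
```

```text
257 309
675 279.5896296296296 299.5437037037037
640 280.709375 298.5171875
```

>>> send_rows:
  steps:
    - [[0,0,30],0,60]
    - [[0,0,30],0,60]
    - [[0,0,25],0,60]
    - [[0,0,13],0,60]
    - [[0,0,3],0,60]

```text
time: 13.83
ee_pos: [0.4014, -0.2893, 0.004]
orientation: [3.14, -0.002, 2.99]
contact_force: [0.3, 0.2, 0.1]
finger_gap: 0.0597
grasp_force: 0.0
```

>>> send_rows:
  steps:
    - [[0,0,0],0,10]
    - [[0,0,0],0,10]
    - [[0,0,0],0,10]
    - [[0,0,0],0,10]
    - [[0,0,0],0,10]

```text
time: 14.25
ee_pos: [0.4025, -0.2904, 0.0064]
orientation: [-3.141, 0.002, 2.988]
contact_force: [0.7, -0.4, -0.7]
finger_gap: 0.0286
grasp_force: 0.0
```

>>> send_rows:
  steps:
    - [[0,0,0],0,10]
    - [[0,0,0],0,10]
    - [[0,0,-30],0,10]
    - [[0,0,-35],-5,10]
    - [[0,0,-40],-4,10]

```text
time: 14.67
ee_pos: [0.4006, -0.289, 0.1105]
orientation: [3.139, -0.003, -3.134]
contact_force: [-0.3, -0.1, -1.0]
finger_gap: 0.022
grasp_force: 25.0
```

>>> send_rows:
  steps:
    - [[-34,-11,-10],0,10]
    - [[-34,-12,-10],0,10]
    - [[-34,-11,0],0,10]
    - [[-34,-12,0],0,10]
    - [[-34,-11,0],0,10]

```text
time: 15.08
ee_pos: [0.5735, -0.3469, 0.1309]
orientation: [-3.141, 0.001, -3.138]
contact_force: [0.4, -0.3, -0.3]
finger_gap: 0.0216
grasp_force: 25.0
```

>>> send_rows:
  steps:
    - [[-34,-12,0],0,10]
    - [[0,0,10],0,10]
    - [[0,0,10],0,10]
    - [[0,0,0],0,10]

```text
time: 15.42
ee_pos: [0.6038, -0.357, 0.1073]
orientation: [3.139, -0.005, -3.138]
contact_force: [-1.1, 1.1, -0.6]
finger_gap: 0.0216
grasp_force: 25.0
```

```bash
python3 - <<'E'
from h import *
print(state()); f=grab_frame("side"); crop(f,230,170,480,350,"s3",3)
E
```

```text
(15.4167, array([ 603.8, -357. ,  107.3]), array([ 179.8,   -0.3, -179.8]), array([-1.1,  1.1, -0.6]), 21.6, 25.0)
```

View pics/s3.png

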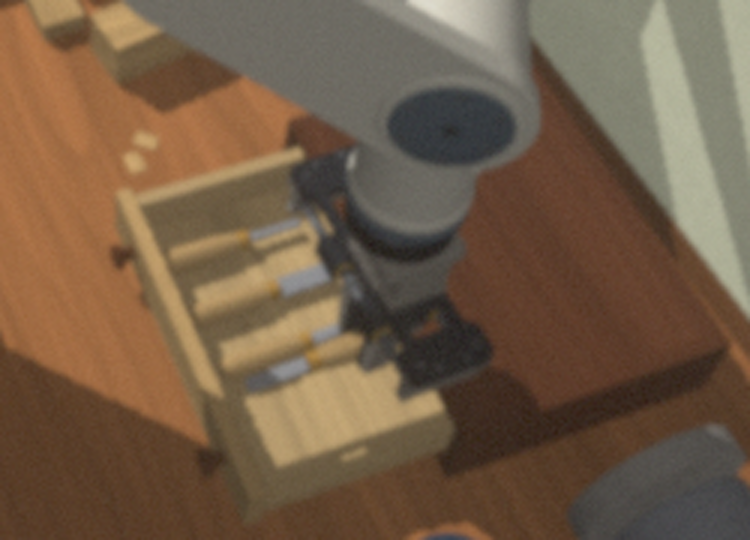

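Three gouges lie in the drawer, at crop positions (230,240), (265,290) and (290,345). The fourth is held above its free slot, so I lower it.

>>> send_rows:
  steps:
    - [[0,0,25],0,10]
    - [[0,0,25],0,10]
    - [[0,0,20],0,10]
    - [[0,0,9],0,10]
    - [[0,0,3],0,10]

```text
time: 15.88
ee_pos: [0.6042, -0.3575, 0.027]
orientation: [3.14, -0.003, -3.139]
contact_force: [0.2, -0.6, -0.7]
finger_gap: 0.022
grasp_force: 25.0
```

>>> send_rows:
  steps:
    - [[0,0,0],0,10]
    - [[0,0,0],0,34]
    - [[0,0,0],0,34]
    - [[0,0,0],0,34]
    - [[0,0,-10],0,34]

```text
time: 16.3
ee_pos: [0.6054, -0.3579, 0.038]
orientation: [3.141, -0.001, -3.139]
contact_force: [-1.3, 0.9, 0.2]
finger_gap: 0.0341
grasp_force: 0.0
```

>>> send_rows:
  steps:
    - [[0,0,-30],0,34]
    - [[0,0,-30],0,34]
    - [[0,0,-30],0,10]
    - [[38,15,0],0,10]
    - [[38,15,0],0,0]

```text
time: 16.72
ee_pos: [0.5322, -0.3298, 0.1321]
orientation: [-3.138, 0.006, -3.138]
contact_force: [-0.5, -0.3, -0.7]
finger_gap: 0.0159
grasp_force: 0.0
```

>>> send_rows:
  steps:
    - [[38,15,0],0,0]
    - [[38,15,0],0,0]
    - [[34,25,0],0,0]
    - [[0,0,0],0,0]
    - [[0,0,0],0,0]

```text
time: 17.13
ee_pos: [0.4187, -0.2733, 0.1295]
orientation: [-3.141, 0.0, -3.139]
contact_force: [0.5, -0.3, 0.5]
finger_gap: 0.0002
grasp_force: 0.0
```

```bash
python3 - <<'E'
from h import *
print(state()); f=grab_frame("side"); crop(f,170,150,480,350,"s4",2)
E
```

```text
(17.1333, array([ 418.7, -273.3,  129.5]), array([-180. ,    0. , -179.8]), array([ 0.5, -0.3,  0.5]), 0.2, 0.0)
```

View pics/s4.png

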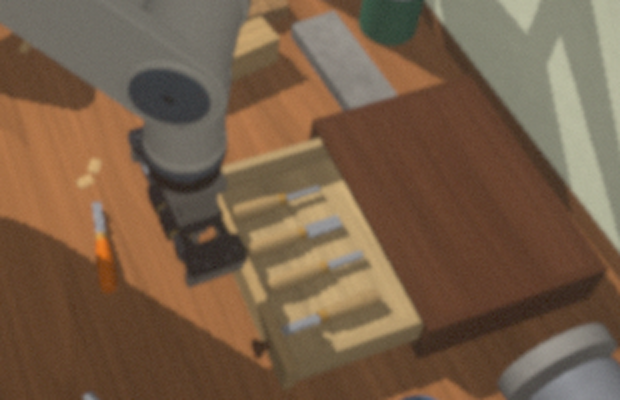

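All four lie in the drawer. Next I push it home with the shut fingers at the middle of the front.

>>> send_rows:
  steps:
    - [[0,0,35],0,0]
    - [[0,0,35],0,0]
    - [[0,0,30],0,0]
    - [[-15,0,4],0,0]
    - [[-15,0,0],0,0]

```text
time: 17.6
ee_pos: [0.4505, -0.2742, 0.0223]
orientation: [3.14, -0.003, -3.139]
contact_force: [0.3, -0.6, 0.5]
finger_gap: 0.0004
grasp_force: 0.0
```

>>> send_rows:
  steps:
    - [[-14,0,0],0,0]
    - [[-12,0,0],0,0]
    - [[-12,0,0],0,0]
    - [[-12,0,0],0,0]
    - [[-12,0,0],0,0]

```text
time: 18.02
ee_pos: [0.5136, -0.2742, 0.0246]
orientation: [-3.141, 0.0, -3.139]
contact_force: [-1.7, -1.4, -0.0]
finger_gap: 0.0003
grasp_force: 0.8
```

>>> send_rows:
  steps:
    - [[-14,-1,0],0,0]
    - [[-14,0,0],0,0]
    - [[-14,-1,0],0,0]
    - [[-14,0,0],0,0]
    - [[-14,-1,0],0,0]

```text
time: 18.43
ee_pos: [0.5834, -0.2764, 0.0246]
orientation: [3.141, -0.0, -3.138]
contact_force: [-0.9, 0.8, 0.3]
finger_gap: 0.001
grasp_force: 0.8
```

>>> send_rows:
  steps:
    - [[-10,0,0],0,0]
    - [[-10,-1,0],0,0]
    - [[-10,0,0],0,0]
    - [[-8,-1,0],0,0]
    - [[-5,0,0],0,0]

```text
time: 18.85
ee_pos: [0.6265, -0.2788, 0.0245]
orientation: [-3.141, 0.001, -3.138]
contact_force: [-0.4, -0.2, -0.3]
finger_gap: 0.0003
grasp_force: 0.0
```

>>> send_rows:
  steps:
    - [[-3,0,0],0,0]
    - [[-3,0,0],0,0]
    - [[0,0,0],0,0]

```text
time: 19.1
ee_pos: [0.6316, -0.2786, 0.0245]
orientation: [-3.141, 0.0, -3.139]
contact_force: [-0.4, -0.3, 0.1]
finger_gap: 0.0007
grasp_force: 0.0
```

>>> send_rows:
  steps:
    - [[-3,0,0],0,0]
    - [[-3,0,0],0,0]
    - [[-3,0,0],0,0]
    - [[0,0,0],0,0]

```text
time: 19.43
ee_pos: [0.6397, -0.2787, 0.0244]
orientation: [3.142, -0.001, -3.139]
contact_force: [-1.3, -0.3, -0.9]
finger_gap: 0.0005
grasp_force: 0.6
```

>>> send_rows:
  steps:
    - [[-2,0,0],0,0]
    - [[-2,0,0],0,0]
    - [[-2,0,0],0,0]
    - [[0,0,0],0,0]

```text
time: 19.77
ee_pos: [0.6465, -0.2787, 0.0245]
orientation: [-3.141, 0.0, -3.139]
contact_force: [0.3, 1.0, -0.4]
finger_gap: 0.0004
grasp_force: 0.0
```

>>> send_rows:
  steps:
    - [[-2,0,0],0,0]
    - [[-2,0,0],0,0]
    - [[-2,0,0],0,0]
    - [[0,0,0],0,0]

```text
time: 20.1
ee_pos: [0.6481, -0.2784, 0.0244]
orientation: [3.14, -0.008, -3.139]
contact_force: [-19.1, -0.6, 13.7]
finger_gap: 0.0005
grasp_force: 10.0
```

```bash
python3 - <<'E'
from h import *
print(state()); f=grab_frame("side"); crop(f,230,150,480,350,"s5",3)
E
```

```text
(20.1, array([ 648.1, -278.4,   24.4]), array([ 179.9,   -0.5, -179.8]), array([-19.1,  -0.6,  13.7]), 0.5, 10.0)
```

View pics/s5.png

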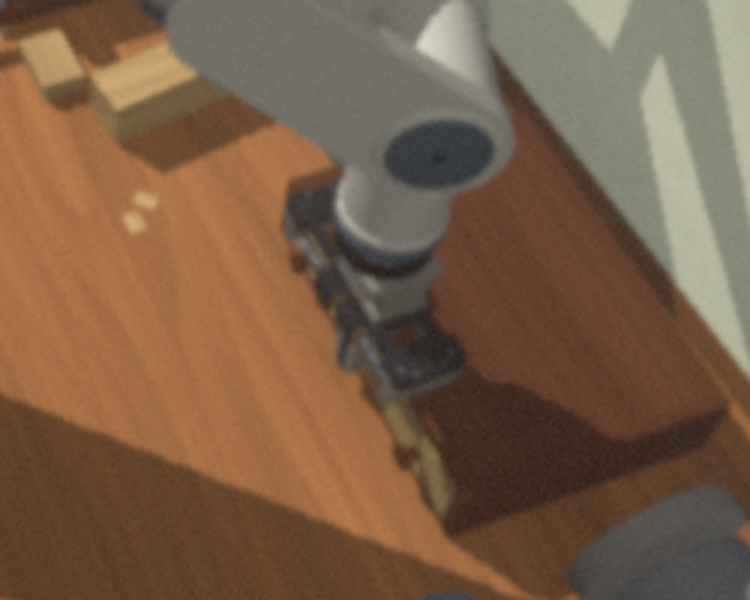

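The drawer front is flush against the cabinet and hit a hard stop at 19 N, so it is home. I back off and go to the blank.

>>> send_rows:
  steps:
    - [[12,0,0],0,0]
    - [[25,0,0],0,0]
    - [[20,20,-35],0,30]
    - [[0,20,-35],0,60]
    - [[0,20,-35],0,85]

```text
time: 20.57
ee_pos: [0.5951, -0.2194, 0.1273]
orientation: [3.141, -0.002, -3.14]
contact_force: [0.7, 0.1, 0.8]
finger_gap: 0.0184
grasp_force: 0.0
```

>>> send_rows:
  steps:
    - [[-10,40,-20],0,85]
    - [[-10,40,0],0,85]
    - [[-10,40,0],0,85]
    - [[-10,40,0],0,85]
    - [[0,40,0],0,85]

```text
time: 20.98
ee_pos: [0.6371, -0.0214, 0.1458]
orientation: [3.141, 0.003, -3.139]
contact_force: [1.0, 0.9, 0.1]
finger_gap: 0.0512
grasp_force: 0.0
```

```bash
python3 - <<'E'
from h import *
print(state()); f=grab_frame("top"); cv2.imwrite("pics/t5.png",f)
for x in handles(f,z=.054)[1]:
    if 140<x[0][0]<420 and x[0][1]>125: print(*x)
g=f[110:300,280:410]; 
for p in [(290,)]:pass
h=cv2.cvtColor(f,cv2.COLOR_BGR2HSV); m=cv2.inRange(h,(16,85,45),(25,165,255)); m[:, :285]=0;m[:,405:]=0
y,x=np.nonzero(m[125:250]); y+=125
print("front strip",len(x),x.min() if len(x) else 0,x.max() if len(x) else 0,[ (c,int(y[x==c].min()),int(y[x==c].max())) for c in range(x.min(),x.max(),8) if (x==c).any()] if len(x) else 0)
E
```

```text
(20.9833, array([637.1, -21.4, 145.8]), array([ 180. ,    0.2, -179.8]), array([1. , 0.9, 0.1]), 51.2, 0.0)
[341.5 148. ] [ 654.3 -275.9] 88.1 [21, 299] 572.0
front strip 687 288 395 [(288, 150, 150), (296, 145, 150), (304, 145, 147), (312, 145, 151), (320, 145, 151), (328, 145, 151), (336, 145, 151), (344, 145, 151), (352, 145, 151), (360, 145, 151), (368, 146, 151), (376, 146, 148), (384, 145, 152), (392, 146, 149)]
```

>>> send_rows:
  steps:
    - [[8,30,0],0,85]
    - [[8,30,0],0,85]
    - [[0,27,0],0,85]
    - [[0,0,0],-5,85]
    - [[0,0,10],-3,85]

```text
time: 21.45
ee_pos: [0.6203, 0.0654, 0.1369]
orientation: [3.141, 0.004, -2.992]
contact_force: [0.2, 0.3, -0.2]
finger_gap: 0.085
grasp_force: 0.0
```

>>> send_rows:
  steps:
    - [[0,0,10],0,85]
    - [[0,0,10],0,85]
    - [[0,0,0],0,85]
    - [[0,0,0],0,85]

```text
time: 21.78
ee_pos: [0.6182, 0.0629, 0.1141]
orientation: [3.141, -0.002, -3.001]
contact_force: [0.7, 0.7, -0.2]
finger_gap: 0.0848
grasp_force: 0.0
```

```bash
python3 - <<'E'
from h import *
print(state()); f=grab_frame("side"); crop(f,200,130,360,250,"s6",4)
for n,p in dict(c=(.621,.066,.054),a=(.687,.102,.054),b=(.547,.081,.054),tip=observe()["ee_pos"]).items(): print(n,(proj("side",p)-[200,130])*4)
print(ray("top",340,148,.064))
E
```

```text
(21.7833, array([618.2,  62.9, 114.1]), array([ 1.800e+02, -1.000e-01, -1.719e+02]), array([ 0.7,  0.7, -0.2]), 84.8, 0.0)
c [336.16464675 168.88171968]
a [398.36896156 112.06623667]
b [234.26867729 182.03193445]
tip [338.01653104 114.85029409]
[ 0.65121995 -0.26955007  0.064     ]
```

View pics/s6.png

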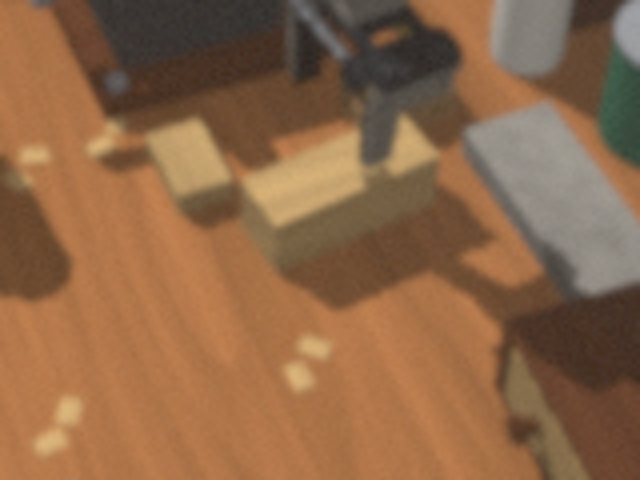

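Side view: the bar's top face is centred at crop (340,168), matching the estimate, with the fingers astride it.

>>> send_rows:
  steps:
    - [[-3,3,20],0,85]
    - [[0,0,25],0,85]
    - [[0,0,20],0,85]
    - [[0,0,13],0,85]
    - [[0,0,5],0,85]

```text
time: 22.25
ee_pos: [0.6204, 0.0664, 0.0304]
orientation: [3.141, -0.002, -3.0]
contact_force: [-0.8, 0.4, -0.2]
finger_gap: 0.085
grasp_force: 0.0
```

>>> send_rows:
  steps:
    - [[0,0,0],0,40]
    - [[0,0,0],0,40]
    - [[0,0,0],0,40]
    - [[0,0,0],0,40]
    - [[0,0,0],0,40]
  grip_force: 45

```text
time: 22.67
ee_pos: [0.6221, 0.0669, 0.0331]
orientation: [3.141, 0.002, -2.999]
contact_force: [-1.4, 1.0, 4.1]
finger_gap: 0.0539
grasp_force: 14.0
```

>>> send_rows:
  steps:
    - [[0,0,0],0,40]
    - [[0,0,0],0,40]
    - [[0,0,-20],0,40]
    - [[0,0,-25],0,40]
    - [[0,0,-25],0,40]

```text
time: 23.08
ee_pos: [0.6203, 0.0666, 0.1021]
orientation: [-3.142, -0.002, -2.999]
contact_force: [-0.1, -0.3, -2.0]
finger_gap: 0.0537
grasp_force: 45.0
```

>>> send_rows:
  steps:
    - [[0,0,-28],7,40]
    - [[0,0,-28],7,40]
    - [[0,0,-28],7,40]
    - [[0,0,-28],7,40]
    - [[0,0,0],7,40]

```text
time: 23.5
ee_pos: [0.624, 0.0669, 0.22]
orientation: [3.137, 0.007, 2.667]
contact_force: [1.9, 0.4, -1.8]
finger_gap: 0.0539
grasp_force: 45.0
```

>>> send_rows:
  steps:
    - [[0,0,0],7,40]
    - [[0,0,0],7,40]
    - [[0,0,0],7,40]
    - [[0,0,0],7,40]
    - [[0,0,0],7,40]

```text
time: 23.92
ee_pos: [0.6208, 0.0666, 0.2138]
orientation: [-3.141, -0.0, 2.057]
contact_force: [-0.1, -0.4, -2.0]
finger_gap: 0.0536
grasp_force: 45.0
```

>>> send_rows:
  steps:
    - [[0,0,0],7,40]
    - [[0,0,0],7,40]
    - [[0,0,0],7,40]
    - [[0,0,0],7,40]
    - [[0,0,0],0,40]

```text
time: 24.33
ee_pos: [0.6209, 0.0666, 0.2137]
orientation: [-3.141, 0.0, 1.568]
contact_force: [-0.3, 0.2, -2.4]
finger_gap: 0.0534
grasp_force: 45.0
```

>>> send_rows:
  steps:
    - [[38,-7,0],0,40]
    - [[38,-7,0],0,40]
    - [[38,-7,0],0,40]
    - [[38,-7,0],0,40]
    - [[38,-7,0],0,40]

```text
time: 24.75
ee_pos: [0.5849, 0.258, 0.214]
orientation: [-3.141, 0.0, 1.578]
contact_force: [1.1, 0.3, -2.6]
finger_gap: 0.0539
grasp_force: 45.0
```

>>> send_rows:
  steps:
    - [[39,-7,0],0,40]
    - [[0,0,15],0,40]
    - [[0,0,0],0,40]
    - [[0,0,0],0,40]

```text
time: 25.08
ee_pos: [0.5776, 0.2951, 0.1981]
orientation: [-3.139, 0.002, 1.578]
contact_force: [0.4, 0.6, -1.7]
finger_gap: 0.0539
grasp_force: 45.0
```

```bash
python3 - <<'E'
from h import *
print(state())
f=grab_frame("side"); crop(f,170,60,300,160,"s7",5)
o=observe()["ee_pos"]; q=np.array([0,0,-.031])
for n,p in dict(barbotR=(o[0]-.027,o[1]-.07,o[2]-.031),barbotR2=(o[0]+.027,o[1]-.07,o[2]-.031),fixTopFace=(.611,.2455,.126),fixTopFaceL=(.611,.3455,.126),movTop=(.536,.2455,.126),movTopL=(.536,.3455,.126),fixback=(.648,.2455,.126)).items(): print(n,((proj("side",p)-[170,60])*5).round())
E
```

```text
(25.0833, array([577.6, 295.1, 198.1]), array([-1.799e+02,  1.000e-01,  9.040e+01]), array([ 0.4,  0.6, -1.7]), 53.9, 45.0)
barbotR [360. 273.]
barbotR2 [447. 251.]
fixTopFace [443. 281.]
fixTopFaceL [386. 182.]
movTop [326. 311.]
movTopL [273. 210.]
fixback [500. 266.]
```

View pics/s7.png

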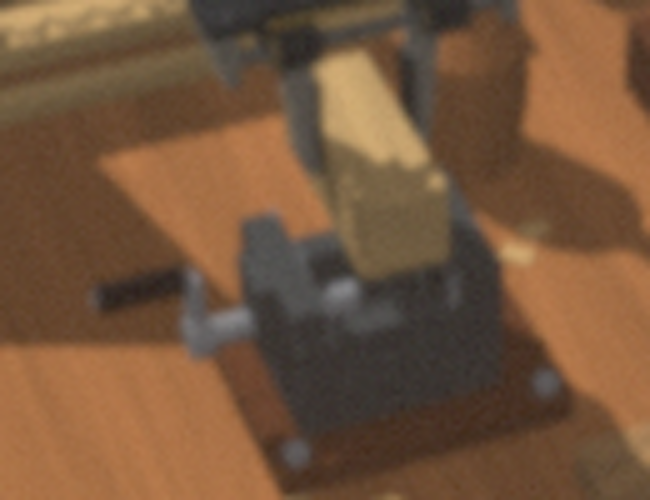

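The bar hangs above the throat: its lower corners are at (365,278) and (447,262), between the moving jaw's face (about 326) and the fixed one. I lower it.

>>> send_rows:
  steps:
    - [[0,1,20],0,40]
    - [[0,0,20],0,40]
    - [[0,0,12],0,40]
    - [[0,0,8],0,40]
    - [[0,0,0],0,40]

```text
time: 25.55
ee_pos: [0.5791, 0.2942, 0.1376]
orientation: [-3.139, 0.001, 1.573]
contact_force: [-0.2, 0.5, -2.4]
finger_gap: 0.0538
grasp_force: 45.0
```

>>> send_rows:
  steps:
    - [[0,0,2],0,40]
    - [[0,0,1],0,40]
    - [[0,0,0],0,40]

```text
time: 25.8
ee_pos: [0.5801, 0.2957, 0.1368]
orientation: [3.141, -0.001, 1.574]
contact_force: [-0.2, 0.4, -2.1]
finger_gap: 0.0536
grasp_force: 45.0
```

>>> send_rows:
  steps:
    - [[0,0,2],0,40]
    - [[0,0,1],0,40]
    - [[0,0,0],0,40]

```text
time: 26.05
ee_pos: [0.5797, 0.2957, 0.1332]
orientation: [3.141, -0.0, 1.574]
contact_force: [0.6, -0.7, -1.6]
finger_gap: 0.0537
grasp_force: 45.0
```

>>> send_rows:
  steps:
    - [[0,0,1],0,40]
    - [[0,0,1],0,40]
    - [[0,0,0],0,40]

```text
time: 26.3
ee_pos: [0.5797, 0.2958, 0.1331]
orientation: [3.141, -0.0, 1.574]
contact_force: [-5.2, -2.0, 14.0]
finger_gap: 0.0536
grasp_force: 45.0
```

>>> send_rows:
  steps:
    - [[0,0,-1],0,75]
    - [[0,0,0],0,75]
    - [[0,0,0],0,75]
    - [[0,0,0],0,75]
    - [[0,0,-10],0,75]

```text
time: 26.72
ee_pos: [0.5784, 0.295, 0.1403]
orientation: [-3.139, 0.002, 1.574]
contact_force: [-0.3, 0.1, 0.2]
finger_gap: 0.0746
grasp_force: 0.0
```

>>> send_rows:
  steps:
    - [[0,0,-30],0,75]
    - [[0,0,-35],0,75]
    - [[0,0,-10],0,75]
    - [[0,0,0],0,75]
    - [[0,0,0],0,75]

```text
time: 27.13
ee_pos: [0.5797, 0.2956, 0.2175]
orientation: [3.141, -0.001, 1.574]
contact_force: [0.1, 0.1, -0.3]
finger_gap: 0.0748
grasp_force: 0.0
```

>>> send_rows:
  steps:
    - [[-35,-20,0],-7,60]
    - [[-35,-20,0],-7,60]
    - [[-35,-20,0],-7,60]
    - [[-35,0,0],-7,60]
    - [[-35,0,0],-7,60]

```text
time: 27.55
ee_pos: [0.5599, 0.1192, 0.2153]
orientation: [-3.138, -0.002, 2.191]
contact_force: [-0.0, 0.0, -0.5]
finger_gap: 0.0601
grasp_force: 0.0
```

```bash
python3 - <<'E'
from h import *
print(state())
T=grab_frame("top");S=grab_frame("side")
a=cv2.resize(T[125:260,90:210],None,fx=4,fy=4,interpolation=cv2.INTER_CUBIC);b=cv2.resize(S[60:195,170:250],None,fx=4,fy=4,interpolation=cv2.INTER_CUBIC)
cv2.imwrite("pics/v8.png",np.hstack([a,b]))
E
```

```text
(27.55, array([559.9, 119.2, 215.3]), array([-1.798e+02, -1.000e-01,  1.255e+02]), array([-0. ,  0. , -0.5]), 60.1, 0.0)
```

View pics/v8.png

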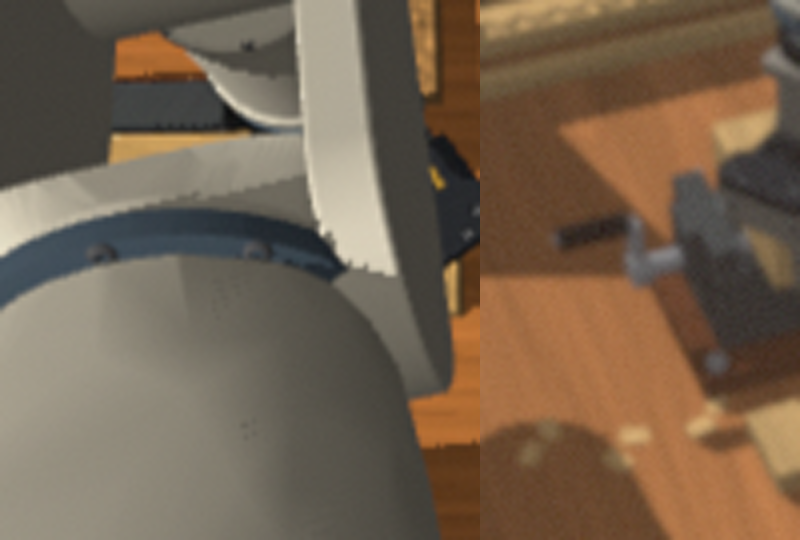

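The right half shows the handle, ending at side px (189,119.5) and (207,116), with the hub at (210,127) and the crank arm up. The left half is hidden by the forearm, so I triangulate with the first top picture.

```bash
python3 - <<'E'
from h import *
def tri(pt,ps):
    P=[camera_model(n)["intrinsics"]@np.c_[camera_model(n)["R"],camera_model(n)["t"]] for n in("top","side")]
    X=cv2.triangulatePoints(*P,np.array(pt,float).reshape(2,1),np.array(ps,float).reshape(2,1)); X=(X[:3]/X[3]).ravel()
    return (X*1e3).round(1),(proj("top",X)-pt).round(1),(proj("side",X)-ps).round(1)
print("outer",tri((120.75,238.5),(188.75,119.5)))
print("inner",tri((121.25,214),(207,116.25)))
print("mid",tri((121,226.2),(197.9,117.9)))
P=lambda cx,cy:(95+cx/4,130+cy/4)
print("screw z85",[ray("top",*P(*p),.085).round(3) for p in[(141,300),(141,345),(142,200)]])
f=np.load("pics/top0.npy"); g=cv2.cvtColor(f,cv2.COLOR_BGR2HSV)[205:245,110:135]
m=(g[...,2]<50); y,x=np.nonzero(m); print(len(x), x.min()+110,x.max()+110,y.min()+205,y.max()+205, x.mean()+110)
f=grab_frame("side"); print([(w,proj("side",w).round(1)) for w in [(.439,.318,.123)]])
E
```

```text
outer (array([407.7, 297.7, 134.8]), array([ 0. , -0.3]), array([-0.1,  0. ]))
inner (array([467.2, 304.3, 123.7]), array([-0.1,  0.8]), array([ 0.4, -0.1]))
mid (array([437.2, 301.1, 129.1]), array([-0. ,  0.2]), array([ 0.1, -0. ]))
screw z85 [array([0.499, 0.297, 0.085]), array([0.469, 0.295, 0.085]), array([0.566, 0.299, 0.085])]
149 117 124 216 237 120.74496644295301
[((0.439, 0.318, 0.123), array([197.2, 115.8]))]
```

>>> send_rows:
  steps:
    - [[0,0,0],-7,60]
    - [[0,0,0],-7,60]
    - [[0,0,0],-7,60]
    - [[0,0,0],-7,60]
    - [[0,0,0],-7,60]

```text
time: 28.12
ee_pos: [0.5613, 0.1222, 0.2155]
orientation: [-3.141, -0.002, 2.799]
contact_force: [-0.0, -0.3, 1.3]
finger_gap: 0.0604
grasp_force: 0.0
```

>>> send_rows:
  steps:
    - [[0,0,0],-7,60]
    - [[0,0,0],-7,60]
    - [[0,0,0],-5.5,60]
    - [[0,0,0],0,60]
    - [[0,0,0],0,60]

```text
time: 28.53
ee_pos: [0.5616, 0.122, 0.2159]
orientation: [-3.141, -0.002, 3.131]
contact_force: [0.4, -0.4, -0.2]
finger_gap: 0.0599
grasp_force: 0.0
```

>>> send_rows:
  steps:
    - [[22,30,0],0,60]
    - [[22,30,0],0,60]
    - [[22,30,0],0,60]
    - [[22,30,0],0,60]
    - [[22,30,0],0,60]

```text
time: 28.95
ee_pos: [0.4517, 0.2731, 0.2166]
orientation: [-3.141, -0.001, 3.13]
contact_force: [1.5, 1.3, -0.9]
finger_gap: 0.06
grasp_force: 0.0
```

>>> send_rows:
  steps:
    - [[18,33,10],0,60]
    - [[0,0,20],0,60]
    - [[0,0,0],0,60]
    - [[0,0,0],0,60]

```text
time: 29.28
ee_pos: [0.4345, 0.3047, 0.1861]
orientation: [-3.14, -0.002, 3.134]
contact_force: [0.2, -0.3, -0.1]
finger_gap: 0.0598
grasp_force: 0.0
```

```bash
python3 - <<'E'
from h import *
print(state())
f=grab_frame("side"); crop(f,165,60,305,165,"s9",5)
E
```

```text
(29.2833, array([434.5, 304.7, 186.1]), array([-1.799e+02, -1.000e-01,  1.796e+02]), array([ 0.2, -0.3, -0.1]), 59.8, 0.0)
```

View pics/s9.png

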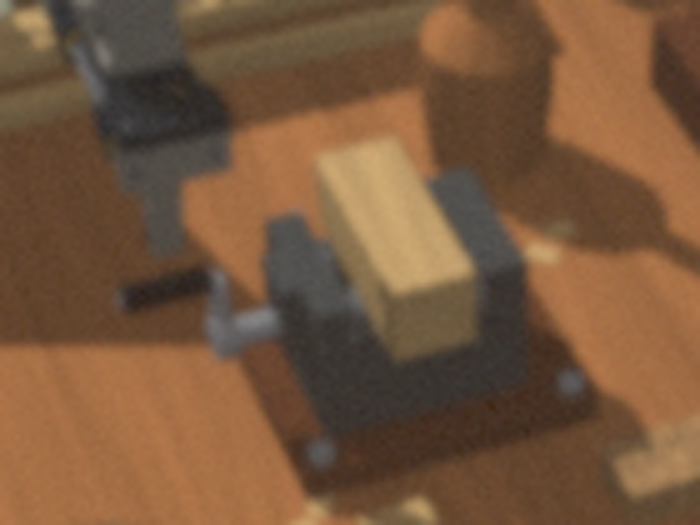

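The bar rests in the throat, top face centred near (395,215), close to the fixed jaw. The gripper stands above the handle (165,290), so I descend and hold it.

>>> send_rows:
  steps:
    - [[2,-2,25],0,60]
    - [[0,0,25],0,60]
    - [[0,0,18],0,60]
    - [[0,0,8],0,60]
    - [[0,0,0],0,60]

```text
time: 29.75
ee_pos: [0.4336, 0.3016, 0.1101]
orientation: [-3.14, -0.002, 3.133]
contact_force: [0.0, -0.5, 0.4]
finger_gap: 0.0602
grasp_force: 0.0
```

>>> send_rows:
  steps:
    - [[0,0,0],0,30]
    - [[0,0,0],0,30]
    - [[0,0,0],0,30]
    - [[0,0,0],0,10]
    - [[0,0,0],0,10]
  grip_force: 30

```text
time: 30.17
ee_pos: [0.434, 0.3031, 0.1118]
orientation: [3.141, 0.001, 3.135]
contact_force: [0.5, 1.0, -0.1]
finger_gap: 0.0287
grasp_force: 0.0
```

>>> send_rows:
  steps:
    - [[0,0,0],0,10]
    - [[0,0,0],0,10]
    - [[0,0,0],0,10]

```text
time: 30.42
ee_pos: [0.4337, 0.3031, 0.1113]
orientation: [3.141, 0.0, 3.136]
contact_force: [0.3, 1.6, 1.8]
finger_gap: 0.017
grasp_force: 30.0
```

```bash
python3 - <<'E'
from h import *
print(state())
s=15; a0=-8
r=lambda v:round(v*2)/2
pts=[(0.0333*(a-a0),-45*np.sin(np.radians(a)),45*np.cos(np.radians(a))) for a in range(a0,a0+361,s)]
A=[(r(-(p[0]-pts[0][0])),r(p[1]-pts[0][1]),r(-(p[2]-pts[0][2]))) for p in pts]
for i in range(1,len(A)): print(a0+s*i,[round(A[i][k]-A[i-1][k],1) for k in range(3)])
E
```

```text
(30.4167, array([433.7, 303.1, 111.3]), array([180. ,   0. , 179.7]), array([0.3, 1.6, 1.8]), 17.0, 30.0)
7 [-0.5, -11.5, 0.0]
22 [-0.5, -11.5, 3.0]
37 [-0.5, -10.5, 5.5]
52 [-0.5, -8.0, 8.5]
67 [-0.5, -6.0, 10.0]
82 [-0.5, -3.5, 11.5]
97 [-0.5, 0.0, 11.5]
112 [-0.5, 3.0, 11.5]
127 [-0.5, 6.0, 10.0]
142 [-0.5, 8.0, 8.5]
157 [-0.5, 10.0, 6.0]
172 [-0.5, 11.5, 3.0]
187 [-0.5, 11.5, 0.0]
202 [-0.5, 11.5, -2.5]
217 [-0.5, 10.5, -6.0]
232 [-0.5, 8.0, -8.0]
247 [-0.5, 6.0, -10.5]
262 [-0.5, 3.5, -11.0]
277 [-0.5, 0.0, -12.0]
292 [-0.5, -3.0, -11.5]
307 [-0.5, -6.0, -10.0]
322 [-0.5, -8.0, -8.5]
337 [-0.5, -10.0, -6.0]
352 [-0.5, -11.5, -3.0]
```

>>> send_rows:
  steps:
    - [[-0.5,-11.5,0],0,10]
    - [[-0.5,-11.5,3],0,10]
    - [[-0.5,-10.5,5.5],0,10]
    - [[-0.5,-8,8.5],0,10]
    - [[0,0,0],0,10]

```text
time: 30.83
ee_pos: [0.4362, 0.2614, 0.0929]
orientation: [3.139, 0.002, 3.134]
contact_force: [3.8, 9.2, -10.3]
finger_gap: 0.0171
grasp_force: 30.0
```

>>> send_rows:
  steps:
    - [[-0.5,-5,10.5],0,10]
    - [[-0.5,-3,11.5],0,10]
    - [[-0.5,0.5,11.5],0,10]
    - [[-0.5,3,11.5],0,10]
    - [[0,0,0],0,10]

```text
time: 31.25
ee_pos: [0.4381, 0.2576, 0.0476]
orientation: [3.141, 0.001, 3.135]
contact_force: [2.9, 5.3, -1.4]
finger_gap: 0.0174
grasp_force: 30.0
```

>>> send_rows:
  steps:
    - [[-0.5,6.5,10],0,10]
    - [[-0.5,8,8.5],0,10]
    - [[-0.5,10,6],0,10]
    - [[-0.5,11.5,3],0,10]
    - [[-0.5,11.5,0],0,10]

```text
time: 31.67
ee_pos: [0.4405, 0.305, 0.021]
orientation: [-3.141, 0.0, 3.136]
contact_force: [0.8, -7.6, 20.4]
finger_gap: 0.0174
grasp_force: 30.0
```

>>> send_rows:
  steps:
    - [[-0.5,11.5,-2.5],0,10]
    - [[0,0,0],0,10]

```text
time: 31.83
ee_pos: [0.4409, 0.3169, 0.0244]
orientation: [-3.14, 0.0, 3.137]
contact_force: [-0.3, -5.3, 19.4]
finger_gap: 0.017
grasp_force: 30.0
```

>>> send_rows:
  steps:
    - [[-0.5,10.5,-7],0,10]
    - [[-0.5,8,-8.5],0,10]
    - [[-0.5,6,-10.5],0,10]
    - [[-0.5,3.5,-11],0,10]
    - [[0,0,0],0,10]

```text
time: 32.25
ee_pos: [0.4423, 0.3434, 0.0612]
orientation: [-3.139, -0.001, 3.136]
contact_force: [1.2, -3.5, 2.8]
finger_gap: 0.0167
grasp_force: 30.0
```

>>> send_rows:
  steps:
    - [[-0.5,0,-12],0,10]
    - [[-0.5,-3,-11.5],0,10]
    - [[-0.5,-6,-10],0,10]
    - [[-0.5,-8,-8.5],0,10]
    - [[0,0,0],0,10]

```text
time: 32.67
ee_pos: [0.4445, 0.3242, 0.1039]
orientation: [-3.139, -0.0, 3.136]
contact_force: [2.7, -6.4, -4.4]
finger_gap: 0.0171
grasp_force: 30.0
```

>>> send_rows:
  steps:
    - [[-0.5,-10,-6],0,10]
    - [[-0.5,-11.5,-3],0,10]
    - [[-0.5,-11.5,0],0,10]
    - [[-0.5,-11.5,3],0,10]
    - [[0,0,0],0,10]

```text
time: 33.08
ee_pos: [0.4468, 0.2815, 0.1089]
orientation: [3.14, 0.001, 3.134]
contact_force: [4.9, 4.0, -17.5]
finger_gap: 0.017
grasp_force: 30.0
```

>>> send_rows:
  steps:
    - [[-0.5,-10.5,5.5],0,10]
    - [[-0.5,-8,8.5],0,10]
    - [[-0.5,-6,10],0,10]
    - [[-0.5,-3.5,11.5],0,10]
    - [[0,0,0],0,10]

```text
time: 33.5
ee_pos: [0.4489, 0.2542, 0.0733]
orientation: [3.14, 0.001, 3.135]
contact_force: [2.3, 2.1, -5.0]
finger_gap: 0.0168
grasp_force: 30.0
```

>>> send_rows:
  steps:
    - [[-0.5,0,11.5],0,10]
    - [[-0.5,3,11],0,10]
    - [[-0.5,6,10],0,10]
    - [[-0.5,8,8],0,10]
    - [[0,0,0],0,10]

```text
time: 33.92
ee_pos: [0.4505, 0.2714, 0.0312]
orientation: [-3.141, -0.0, 3.136]
contact_force: [4.7, -0.9, -8.3]
finger_gap: 0.0174
grasp_force: 30.0
```

>>> send_rows:
  steps:
    - [[-0.5,10,5.5],0,10]
    - [[-0.5,11.5,3],0,10]
    - [[-0.5,11.5,0],0,10]
    - [[-0.5,11.5,-2.5],0,10]
    - [[0,0,0],0,10]

```text
time: 34.33
ee_pos: [0.4524, 0.317, 0.0259]
orientation: [3.141, -0.001, 3.136]
contact_force: [0.3, 6.5, -8.1]
finger_gap: 0.0169
grasp_force: 30.0
```

>>> send_rows:
  steps:
    - [[-0.5,10.5,-6],0,10]
    - [[-0.5,8,-8],0,10]
    - [[0,0,0],0,10]

```text
time: 34.58
ee_pos: [0.4535, 0.3358, 0.0415]
orientation: [3.14, -0.0, 3.136]
contact_force: [-1.1, 8.0, -1.2]
finger_gap: 0.0172
grasp_force: 30.0
```

>>> send_rows:
  steps:
    - [[-0.5,6,-10.5],0,10]
    - [[-0.5,3.5,-11],0,10]
    - [[0,0,0],0,10]

```text
time: 34.83
ee_pos: [0.4546, 0.3437, 0.0639]
orientation: [-3.141, -0.0, 3.136]
contact_force: [-2.5, 1.1, 2.9]
finger_gap: 0.0169
grasp_force: 30.0
```

>>> send_rows:
  steps:
    - [[-0.5,0,-12],0,10]
    - [[-0.5,-3,-11.5],0,10]
    - [[0,0,0],0,10]

```text
time: 35.08
ee_pos: [0.4556, 0.3387, 0.0876]
orientation: [-3.139, -0.001, 3.136]
contact_force: [-0.5, -5.2, 1.5]
finger_gap: 0.0171
grasp_force: 30.0
```

>>> send_rows:
  steps:
    - [[-0.5,-6,-10],0,10]
    - [[-0.5,-8,-8.5],0,10]
    - [[0,0,0],0,10]

```text
time: 35.33
ee_pos: [0.456, 0.3245, 0.1045]
orientation: [-3.14, -0.001, 3.135]
contact_force: [3.1, 1.6, -24.2]
finger_gap: 0.0171
grasp_force: 30.0
```

>>> send_rows:
  steps:
    - [[-0.5,-10,-6],0,10]
    - [[-0.5,-11.5,-2.5],0,10]
    - [[0,0,0],0,10]

```text
time: 35.58
ee_pos: [0.4567, 0.3081, 0.1138]
orientation: [3.133, -0.001, 3.132]
contact_force: [-6.4, 26.8, -21.4]
finger_gap: 0.0176
grasp_force: 30.1
```

Fy reached 27 N at the handle with the jaw stopped, so the bar is clamped hard. I hold a moment, then release.

>>> send_rows:
  steps:
    - [[0,0,0],0,10]
    - [[0,0,0],0,10]

```text
time: 35.75
ee_pos: [0.4566, 0.3089, 0.1135]
orientation: [3.134, -0.001, 3.133]
contact_force: [-6.0, 25.6, -20.4]
finger_gap: 0.017
grasp_force: 30.0
```

>>> send_rows:
  steps:
    - [[0,0,0],0,50]
    - [[0,0,0],0,50]
    - [[0,0,0],0,50]
    - [[0,0,0],0,50]
    - [[0,0,0],0,50]

```text
time: 36.17
ee_pos: [0.4563, 0.3085, 0.1149]
orientation: [3.135, -0.001, 3.134]
contact_force: [-11.4, 17.3, -1.0]
finger_gap: 0.0486
grasp_force: 8.5
```

>>> send_rows:
  steps:
    - [[0,0,-20],0,50]
    - [[0,0,-35],0,50]
    - [[0,0,-35],0,50]
    - [[30,-20,-20],0,50]
    - [[30,-20,0],0,50]

```text
time: 36.58
ee_pos: [0.4001, 0.267, 0.2289]
orientation: [3.136, 0.008, 3.135]
contact_force: [-0.4, -0.8, 0.6]
finger_gap: 0.0501
grasp_force: 0.0
```

>>> send_rows:
  steps:
    - [[20,-35,0],0,50]
    - [[10,-38,0],0,50]
    - [[0,-40,0],0,50]
    - [[0,-40,0],0,50]
    - [[0,-40,0],0,50]

```text
time: 37.0
ee_pos: [0.3658, 0.0712, 0.2247]
orientation: [3.141, 0.003, 3.136]
contact_force: [0.7, 0.5, 0.6]
finger_gap: 0.0501
grasp_force: 0.0
```

```bash
python3 - <<'E'
from h import *
print(state())
T=grab_frame("top");S=grab_frame("side")
a=cv2.resize(T[125:260,90:210],None,fx=3.3,fy=3.3,interpolation=cv2.INTER_CUBIC);b=cv2.resize(S[60:195,165:285],None,fx=3.3,fy=3.3,interpolation=cv2.INTER_CUBIC)
cv2.imwrite("pics/v10.png",np.hstack([a,b])); cv2.imwrite("pics/t10.png",T)
for x in handles(T,z=.064,amax=3000)[1]:
    if 140<x[0][0]<420 and x[0][1]>125: print(*x)
E
```

```text
(37.0, array([365.8,  71.2, 224.7]), array([179.9,   0.2, 179.7]), array([0.7, 0.5, 0.6]), 50.1, 0.0)
[190.4 193.7] [530.3 142.4] 99.5 [81, 42] 300.0
[342.  148.1] [ 651.  -274.7] 88.1 [21, 293] 552.5
[190.5 136. ] [695.1 145.1] 1.3 [83, 48] 411.5
```

View pics/v10.png

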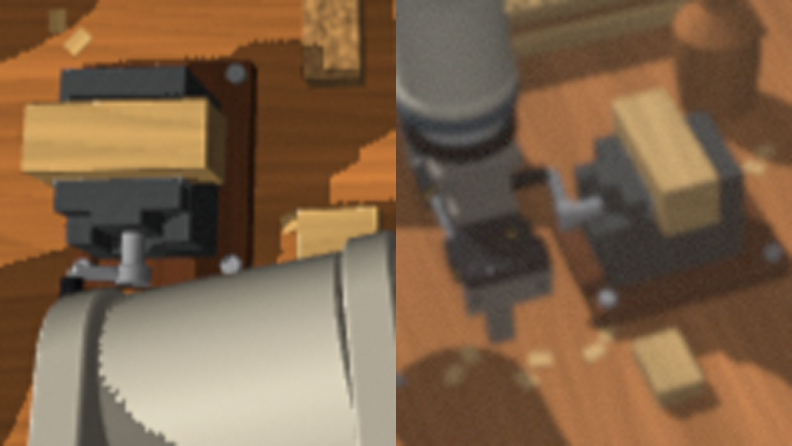

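The bar is clamped between the jaws and centred, but the crank arm now points left in the top crop, from the hub (131,270) to (75,270). It sprang back when I let go, so I measure its angle.

>>> send_rows:
  steps:
    - [[0,-40,0],0,50]
    - [[0,-40,0],0,50]
    - [[0,-40,0],0,50]
    - [[0,-40,0],0,50]
    - [[0,-40,0],0,50]

```text
time: 37.52
ee_pos: [0.365, -0.1289, 0.2246]
orientation: [-3.141, 0.003, 3.136]
contact_force: [1.7, -0.2, -0.4]
finger_gap: 0.0504
grasp_force: 0.0
```

```bash
python3 - <<'E'
from h import *
T=grab_frame("top");S=grab_frame("side")
def blob(f,n):
    h=cv2.cvtColor(f,cv2.COLOR_BGR2HSV)[...,2]; u,v=proj(n,[.46,.32,.1]).astype(int); w=28
    m=(h[v-w:v+w,u-w:u+w]<42).astype(np.uint8); k,l,s,c=cv2.connectedComponentsWithStats(m)
    return [(s[i].tolist(),(c[i]+[u-w,v-w]).round(1).tolist()) for i in range(1,k) if s[i][4]>25]
print(blob(T,"top"),blob(S,"side"))
for a in range(-110,0,10):
    X=[.4605,.2975-.045*np.sin(np.radians(a)),.085+.045*np.cos(np.radians(a))]; print(a,proj("top",X).round(1),proj("side",X).round(1))
a=cv2.resize(T[165:255,85:170],None,fx=4.6,fy=4.6,interpolation=cv2.INTER_CUBIC);b=cv2.resize(S[80:170,175:260],None,fx=4.6,fy=4.6,interpolation=cv2.INTER_CUBIC)
cv2.imwrite("pics/v11.png",np.hstack([a,b]))
E
```

```text
[([39, 0, 13, 7, 48], [135.7, 192.5]), ([24, 4, 13, 9, 73], [121.0, 197.8]), ([45, 8, 11, 5, 35], [140.7, 200.2]), ([18, 19, 7, 21, 124], [110.9, 218.6])] []
-110 [115.3 220.4] [203.5 122.7]
-100 [113.4 220.1] [203.1 120.5]
-90 [112.  219.7] [202.8 118.5]
-80 [111.  219.3] [202.6 116.8]
-70 [110.6 218.9] [202.6 115.3]
-60 [110.8 218.5] [202.7 114.2]
-50 [111.6 218.2] [202.9 113.5]
-40 [112.9 217.8] [203.3 113.3]
-30 [114.7 217.5] [203.7 113.4]
-20 [117.  217.3] [204.3 114. ]
-10 [119.7 217.2] [205.  115.1]
```

View pics/v11.png

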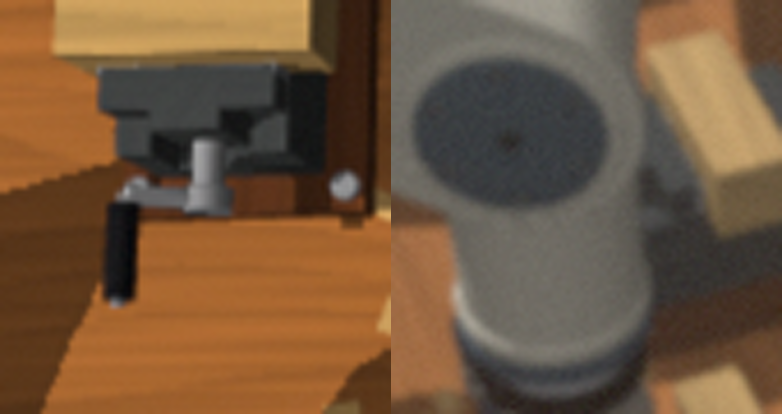

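The handle sits at about -65° (top px 110.9, 218.6). I go back and re-clamp gently, watching the force, so it is left at rest rather than springing.

>>> send_rows:
  steps:
    - [[0,40,0],0,50]
    - [[0,40,0],0,50]
    - [[0,40,0],0,50]
    - [[0,40,0],0,50]
    - [[0,40,0],0,50]

```text
time: 38.03
ee_pos: [0.3658, 0.0752, 0.2243]
orientation: [3.14, 0.002, 3.135]
contact_force: [0.4, -0.5, 0.5]
finger_gap: 0.0501
grasp_force: 0.0
```

>>> send_rows:
  steps:
    - [[-10,38,0],0,50]
    - [[-10,38,0],0,50]
    - [[-10,38,0],0,50]
    - [[-15,38,0],0,50]
    - [[-15,38,0],0,50]

```text
time: 38.45
ee_pos: [0.4269, 0.2657, 0.2243]
orientation: [3.14, 0.001, 3.137]
contact_force: [1.1, -0.1, 0.0]
finger_gap: 0.05
grasp_force: 0.0
```

>>> send_rows:
  steps:
    - [[-15,38,0],0,50]
    - [[-14,38,0],0,50]
    - [[0,2,20],0,50]
    - [[0,0,20],0,50]
    - [[0,0,0],0,50]

```text
time: 38.87
ee_pos: [0.4544, 0.3406, 0.1806]
orientation: [-3.139, -0.004, 3.137]
contact_force: [-1.0, -0.6, -0.4]
finger_gap: 0.0497
grasp_force: 0.0
```

>>> send_rows:
  steps:
    - [[0,0,0],0,50]

```text
time: 38.95
ee_pos: [0.4557, 0.3405, 0.1832]
orientation: [-3.141, -0.001, 3.136]
contact_force: [-0.2, -0.5, -0.5]
finger_gap: 0.0493
grasp_force: 0.0
```

Down to TCP z ≈ 85 mm, and grip.

>>> send_rows:
  steps:
    - [[0,-1,30],0,50]
    - [[0,0,30],0,50]
    - [[0,0,25],0,50]
    - [[0,0,13],0,50]
    - [[0,0,0],0,50]

```text
time: 39.37
ee_pos: [0.4558, 0.3384, 0.0842]
orientation: [-3.14, -0.002, 3.135]
contact_force: [-0.7, -0.8, -0.7]
finger_gap: 0.0499
grasp_force: 0.0
```

>>> send_rows:
  steps:
    - [[0,0,0],0,10]
    - [[0,0,0],0,10]
    - [[0,0,0],0,10]
    - [[0,0,0],0,10]
    - [[0,0,0],0,10]

```text
time: 39.78
ee_pos: [0.4574, 0.339, 0.086]
orientation: [-3.141, 0.001, 3.136]
contact_force: [2.3, -6.8, -1.5]
finger_gap: 0.019
grasp_force: 3.5
```

>>> send_rows:
  steps:
    - [[0,0,0],0,10]

```text
time: 39.87
ee_pos: [0.4573, 0.3388, 0.0857]
orientation: [-3.141, 0.001, 3.136]
contact_force: [1.4, -3.7, 2.0]
finger_gap: 0.0167
grasp_force: 30.0
```

>>> send_rows:
  steps:
    - [[0,-2,-3.5],0,10]
    - [[0,0,0],0,10]
    - [[0,0,0],0,10]

```text
time: 40.12
ee_pos: [0.4574, 0.3369, 0.0888]
orientation: [-3.141, 0.001, 3.136]
contact_force: [4.5, -2.7, -0.3]
finger_gap: 0.017
grasp_force: 30.0
```

>>> send_rows:
  steps:
    - [[0,-2,-3.5],0,10]
    - [[0,0,0],0,10]
    - [[0,0,0],0,10]

```text
time: 40.37
ee_pos: [0.4574, 0.3349, 0.0919]
orientation: [-3.141, 0.001, 3.136]
contact_force: [5.8, -3.5, -5.5]
finger_gap: 0.0171
grasp_force: 30.0
```

>>> send_rows:
  steps:
    - [[0,-2.5,-3],0,10]
    - [[0,0,0],0,10]
    - [[0,0,0],0,10]

```text
time: 40.62
ee_pos: [0.4574, 0.3327, 0.0946]
orientation: [3.141, 0.001, 3.136]
contact_force: [6.8, -1.5, -8.8]
finger_gap: 0.0173
grasp_force: 30.0
```

>>> send_rows:
  steps:
    - [[-1,-2.5,-3],0,10]
    - [[0,0,0],0,10]
    - [[0,0,0],0,10]

```text
time: 40.87
ee_pos: [0.4576, 0.3303, 0.0972]
orientation: [3.142, -0.0, 3.135]
contact_force: [4.1, 1.7, -13.1]
finger_gap: 0.0169
grasp_force: 30.1
```

>>> send_rows:
  steps:
    - [[0,-3,-2.5],0,10]
    - [[0,0,0],0,10]
    - [[0,0,0],0,10]

```text
time: 41.12
ee_pos: [0.4576, 0.3276, 0.0996]
orientation: [3.141, -0.0, 3.135]
contact_force: [4.9, 3.6, -17.4]
finger_gap: 0.0172
grasp_force: 30.1
```

>>> send_rows:
  steps:
    - [[0,-3,-2.5],0,10]
    - [[0,0,0],0,10]
    - [[0,0,0],0,10]

```text
time: 41.37
ee_pos: [0.4577, 0.3249, 0.1018]
orientation: [3.141, -0.0, 3.135]
contact_force: [7.0, 5.9, -20.0]
finger_gap: 0.017
grasp_force: 30.1
```

>>> send_rows:
  steps:
    - [[0,3,2.5],0,10]
    - [[0,0,0],0,10]
    - [[0,0,0],0,10]

```text
time: 41.62
ee_pos: [0.4576, 0.3279, 0.0995]
orientation: [3.141, -0.0, 3.136]
contact_force: [6.2, 4.5, -17.1]
finger_gap: 0.0172
grasp_force: 30.1
```

>>> send_rows:
  steps:
    - [[0,1,1],0,10]
    - [[0,0,0],0,10]
    - [[0,0,0],0,10]

```text
time: 41.87
ee_pos: [0.4577, 0.3287, 0.0987]
orientation: [3.141, -0.0, 3.136]
contact_force: [4.4, 3.8, -14.8]
finger_gap: 0.0172
grasp_force: 30.1
```

>>> send_rows:
  steps:
    - [[0,2,2],0,10]
    - [[0,0,0],0,10]
    - [[0,0,0],0,10]

```text
time: 42.12
ee_pos: [0.4576, 0.3305, 0.097]
orientation: [3.141, -0.0, 3.136]
contact_force: [3.9, 5.3, -15.7]
finger_gap: 0.017
grasp_force: 30.1
```

>>> send_rows:
  steps:
    - [[0,0,0],0,20]
    - [[0,0,0],0,20]
    - [[0,0,0],0,20]
    - [[0,0,0],0,20]

```text
time: 42.45
ee_pos: [0.4575, 0.3317, 0.0986]
orientation: [3.139, -0.0, 3.135]
contact_force: [-2.6, 6.9, -1.1]
finger_gap: 0.0199
grasp_force: 3.2
```

>>> send_rows:
  steps:
    - [[0,0,0],0,26]
    - [[0,0,0],0,26]
    - [[0,0,0],0,26]
    - [[0,0,0],0,26]

```text
time: 42.78
ee_pos: [0.4576, 0.3308, 0.098]
orientation: [3.141, -0.0, 3.135]
contact_force: [-3.5, 4.4, 0.6]
finger_gap: 0.026
grasp_force: 2.4
```

>>> send_rows:
  steps:
    - [[0,0,0],0,30]
    - [[0,0,0],0,30]
    - [[0,0,0],0,30]
    - [[0,0,0],0,30]

```text
time: 43.12
ee_pos: [0.4579, 0.33, 0.0976]
orientation: [-3.141, 0.0, 3.135]
contact_force: [-0.9, 0.3, 0.2]
finger_gap: 0.0298
grasp_force: 0.1
```

>>> send_rows:
  steps:
    - [[0,0,0],0,34]
    - [[0,0,0],0,34]
    - [[0,0,0],0,34]
    - [[0,0,0],0,34]

```text
time: 43.45
ee_pos: [0.4578, 0.3301, 0.0975]
orientation: [-3.141, -0.0, 3.135]
contact_force: [0.3, -0.7, 0.8]
finger_gap: 0.0339
grasp_force: 0.0
```

>>> send_rows:
  steps:
    - [[0,0,0],0,40]
    - [[0,0,0],0,40]
    - [[0,0,0],0,40]
    - [[0,0,0],0,40]

```text
time: 43.78
ee_pos: [0.4578, 0.3302, 0.0975]
orientation: [-3.142, 0.0, 3.136]
contact_force: [-0.6, -0.7, -0.1]
finger_gap: 0.0406
grasp_force: 0.0
```

>>> send_rows:
  steps:
    - [[0,5,0],0,50]
    - [[0,0,0],0,50]
    - [[0,0,-20],0,50]
    - [[0,0,-35],0,50]
    - [[0,0,-35],0,50]

```text
time: 44.2
ee_pos: [0.4569, 0.3348, 0.1875]
orientation: [-3.14, -0.002, 3.136]
contact_force: [-0.3, -0.3, -0.4]
finger_gap: 0.0498
grasp_force: 0.0
```

>>> send_rows:
  steps:
    - [[20,-35,-30],0,50]
    - [[20,-35,0],0,50]
    - [[20,-35,0],0,50]
    - [[10,-38,0],0,50]
    - [[10,-38,0],0,50]

```text
time: 44.62
ee_pos: [0.379, 0.1596, 0.2126]
orientation: [3.141, 0.001, 3.137]
contact_force: [-0.0, -0.5, 0.7]
finger_gap: 0.0499
grasp_force: 0.0
```

>>> send_rows:
  steps:
    - [[5,-40,0],0,50]
    - [[5,-40,0],0,50]
    - [[0,-40,0],0,50]
    - [[0,-40,0],0,50]
    - [[0,-40,0],0,50]

```text
time: 45.03
ee_pos: [0.3686, -0.0409, 0.2128]
orientation: [-3.141, 0.001, 3.136]
contact_force: [1.7, -0.5, -0.3]
finger_gap: 0.0499
grasp_force: 0.0
```

```bash
python3 - <<'E'
from h import *
print(state())
def blob(f):
    h=cv2.cvtColor(f,cv2.COLOR_BGR2HSV)[...,2]; m=h[205:245,100:130]<42; y,x=np.nonzero(m); return len(x),x.mean()+100,y.mean()+205
for i in range(6): f=grab_frame("top"); print(blob(f))
cv2.imwrite("pics/t12.png",f)
for a in range(-80,-30,8):
    print(a,proj("top",[.4625,.2985-.045*np.sin(np.radians(a)),.085+.045*np.cos(np.radians(a))]).round(1))
E
```

```text
(45.0333, array([368.6, -40.9, 212.8]), array([-1.800e+02,  1.000e-01,  1.797e+02]), array([ 1.7, -0.5, -0.3]), 49.9, 0.0)
(117, np.float64(111.13675213675214), np.float64(218.39316239316238))
(120, np.float64(111.10833333333333), np.float64(218.475))
(120, np.float64(111.16666666666667), np.float64(218.34166666666667))
(120, np.float64(111.16666666666667), np.float64(218.41666666666666))
(119, np.float64(111.1344537815126), np.float64(218.46218487394958))
(121, np.float64(111.14049586776859), np.float64(218.4297520661157))
-80 [110.7 218.5]
-72 [110.3 218.2]
-64 [110.3 217.9]
-56 [110.7 217.6]
-48 [111.4 217.3]
-40 [112.5 217.1]
-32 [114.  216.8]
```

```bash
python3 - <<'E'
from h import *
A=np.load("pics/top0.npy");B=cv2.imread("pics/t12.png")
for c in (330,345,360):
    print(c,"init",[(r,A[r,c].tolist()) for r in range(196,212,1)]); print("end",[(r,B[r,c].tolist()) for r in range(138,156)])
print("z64",[(r,ray("top",345,r,.064).round(3)[0]) for r in (144,145,150,151,198,200,202,204,206)])
print("z75",[(r,ray("top",345,r,.075).round(3)[0]) for r in (143,144,145,146)])
print("init cab edge",[(r,A[r,345].tolist()) for r in range(140,152)])
for x in handles(B,z=.011,amin=20)[1]:
    if 140<x[0][0]<420 and x[0][1]>125: print(x[0],x[1],x[2],x[4])
E
```

```text
330 init [(196, [59, 95, 116]), (197, [61, 97, 118]), (198, [63, 98, 119]), (199, [59, 94, 116]), (200, [61, 95, 118]), (201, [57, 93, 118]), (202, [56, 95, 122]), (203, [55, 95, 119]), (204, [56, 95, 121]), (205, [53, 89, 113]), (206, [41, 70, 88]), (207, [36, 60, 75]), (208, [37, 63, 81]), (209, [39, 68, 95]), (210, [30, 60, 99]), (211, [29, 56, 95])]
end [(138, [29, 55, 101]), (139, [28, 52, 97]), (140, [25, 52, 95]), (141, [30, 53, 97]), (142, [31, 55, 99]), (143, [26, 52, 94]), (144, [28, 50, 86]), (145, [34, 61, 86]), (146, [49, 85, 108]), (147, [55, 92, 117]), (148, [53, 90, 116]), (149, [55, 92, 116]), (150, [57, 96, 123]), (151, [57, 95, 124]), (152, [36, 66, 104]), (153, [39, 82, 139]), (154, [45, 98, 160]), (155, [47, 99, 161])]
345 init [(196, [61, 96, 117]), (197, [61, 98, 119]), (198, [63, 98, 120]), (199, [60, 94, 116]), (200, [59, 93, 114]), (201, [52, 88, 111]), (202, [56, 96, 123]), (203, [56, 96, 122]), (204, [55, 92, 118]), (205, [51, 88, 112]), (206, [43, 74, 95]), (207, [35, 60, 76]), (208, [35, 60, 76]), (209, [37, 64, 87]), (210, [28, 57, 96]), (211, [28, 59, 
[... 1516 characters left out ...]
140, [31, 59, 106]), (141, [34, 60, 108]), (142, [32, 59, 107]), (143, [31, 58, 105]), (144, [36, 65, 105]), (145, [70, 114, 144]), (146, [107, 170, 206]), (147, [104, 167, 203]), (148, [106, 169, 206]), (149, [111, 175, 214]), (150, [111, 175, 215]), (151, [109, 171, 210])]
[166.3 262.3] [349.8 215.6] 45.8 36.5
[159.1 255. ] [369.9 236. ] 103.0 31.0
[177.4 240.3] [409.4 186.4] 115.9 34.5
[170.3 233.2] [429.4 206.7] 159.5 32.5
[174.4 215.8] [478.2 196.5] 19.5 31.0
[168.5 209. ] [498.  213.9] 1.6 23.0
[264.5 193.5] [537.6 -58.9] 88.9 32.0
[190.2 195.7] [535.3 152.9] 92.1 409.0
[257.8 186.8] [557.7 -40.1] 134.7 33.5
[342.  148.1] [ 668.5 -287.6] 88.1 572.0
[190.5 136. ] [715.  155.4] 1.3 406.0
```

```bash
python3 -c "
from plant import job_done
print(job_done())"
```

```text
the job is handed in; nothing more can be done
None
```

I handed the job in with all four gouges in the drawer, the drawer shut flush against its stop, and the bar centred on the vise seat and clamped. The crank springs back when released, so I eased it to where it stays put. It keeps less than the 27 N I first cranked it to, and I did not measure how tight that leaves the bar.

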